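# Slide the setting rings under the inspection hood and lower it

### The job

Lift the marker off the station beside the open hood and lay it in the grey tray, and slide every steel setting ring (thick rings without the black seals of the bearings) that lies to the left of the hood across the bench into the lanes until each stands on a painted circle of its own; push the rings gently, flat on the bench, without gripping, lifting or pressing on them. Once the marker and all the rings are in place, push the heavy hood down until it is fully closed over them, slowly and without letting it slam, and leave the other things where they are.

Things in the scene. Friction and masses are not known exactly. Their poses are not given: they have to be found in the camera images.
- station: inspection station fixed to the bench: two lanes 80 mm wide, open at the left, between dark steel strips 12 mm high (at x = 0 and +-90 mm, y -84 to 74 mm), closed at the right by a stop rail (y 74 to 108 mm); two painted circles (70 mm) in each. Hinge blocks behind (to y 138 mm, x +-115 mm, 43 mm high). Origin on the bench amid the circles; its x axis points back at the robot, its y to the right, up to 7 degrees off
- circle0 (a point): centre of a painted circle on the bench, far lane (x = -46 mm of the station), inner, by the stop rail (y = 35 mm of the station)
- circle1 (a point): centre of a painted circle on the bench, near lane (x = 46 mm of the station), inner, by the stop rail (y = 35 mm of the station)
- circle2 (a point): centre of a painted circle on the bench, far lane (x = -46 mm of the station), outer, by the lane's mouth (y = -35 mm of the station)
- circle3 (a point): centre of a painted circle on the bench, near lane (x = 46 mm of the station), outer, by the lane's mouth (y = -35 mm of the station)
- hood (a joint): angle of the grey sheet-steel hood about its hinge, rad: 0 = fully closed, level over the circles; grows as it opens; starts at 1.65 to 1.9, leaning back past upright. Weighs about 0.9 kg; a stiff friction hinge (1.3 N m) holds it at any angle, so it stays where it is left and must be pushed all the way down, with about 10 N near its free edge at first and less later
- hood_hinge (a point): middle of the hood's hinge line, on the fixed station (x = 0, y = 106 mm of the station, 36 mm above the bench); the line runs along the station's x. A bar handle (9 mm rod, 90 mm long along x, 38 mm tall) stands on the hood's outer face 130 mm from the hinge line
- hood_edge (a point): middle of the hood's free edge, on its outer face, 212 mm from the hinge line. The hood is an upturned shallow pan, 212 mm wide along x: top sheet 4 mm (underside through the hinge line), 33 mm skirts on the free edge and both sides, 206 mm wide inside; anything under a skirt stops it closing. Closed, this point is 40 mm above the bench, on the station's -y side (left)
- ring_a: steel setting ring (a plain thick ring without a black seal), flat on the bench to the left (+y) of the hood: outside 66 mm, bore 35 mm, 20 mm high, 0.3 kg. Origin at the centre of its underside. Three or four are there, an absent one reads None; all alike, any may go in any circle. The heap of bearings behind them reaches forward to x = 0.54 m where y > 0.18 m and to 0.58 m where y is 0.09 to 0.18 m, else 0.625 m
- ring_b: steel setting ring (a plain thick ring without a black seal), flat on the bench to the left (+y) of the hood: outside 66 mm, bore 35 mm, 20 mm high, 0.3 kg. Origin at the centre of its underside. Three or four are there, an absent one reads None; all alike, any may go in any circle. The heap of bearings behind them reaches forward to x = 0.54 m where y > 0.18 m and to 0.58 m where y is 0.09 to 0.18 m, else 0.625 m
- ring_c: steel setting ring (a plain thick ring without a black seal), flat on the bench to the left (+y) of the hood: outside 66 mm, bore 35 mm, 20 mm high, 0.3 kg. Origin at the centre of its underside. Three or four are there, an absent one reads None; all alike, any may go in any circle. The heap of bearings behind them reaches forward to x = 0.54 m where y > 0.18 m and to 0.58 m where y is 0.09 to 0.18 m, else 0.625 m
- ring_d: steel setting ring (a plain thick ring without a black seal), flat on the bench to the left (+y) of the hood: outside 66 mm, bore 35 mm, 20 mm high, 0.3 kg. Origin at the centre of its underside. Three or four are there, an absent one reads None; all alike, any may go in any circle. The heap of bearings behind them reaches forward to x = 0.54 m where y > 0.18 m and to 0.58 m where y is 0.09 to 0.18 m, else 0.625 m
- marker: black marker pen, 125 mm long (along its x), 18 mm wide, 20 mm high, lying across the strips of the near lane (12 mm above the bench); origin at the centre of its underside
- pen_tray: open grey tray fixed to the bench at the left, 160 mm (its x) x 85 mm (its y) outside, 22 mm high, walls and floor 4 mm to 5 mm; origin at the centre of its underside
- lone_bearing: bystander, leave alone: ball bearing, 62 mm across, 14 mm high, lying alone behind the hood; origin at the centre of its underside
- spanner: bystander, leave alone: spanner, 176 mm long (its x), 25 mm wide, behind the work; origin at its middle, underneath
- micrometer: bystander, leave alone: micrometer, 135 mm long (its y), 49 mm wide, 15 mm high, at the right edge of the bench; origin at its middle, underneath

How it is judged:
On the way, in this order (a step that is already met when the one before it is completed fails the run):
1. with the hood still open, every ring stands on a circle and the marker is in the tray ((horizontal distance between ring_a and circle0 below 0.014 m or horizontal distance between ring_a and circle1 below 0.014 m or horizontal distance between ring_a and circle2 below 0.014 m or horizontal distance between ring_a and circle3 below 0.014 m) and (horizontal distance between ring_b and circle0 below 0.014 m or horizontal distance between ring_b and circle1 below 0.014 m or horizontal distance between ring_b and circle2 below 0.014 m or horizontal distance between ring_b and circle3 below 0.014 m) and (horizontal distance between ring_c and circle0 below 0.014 m or horizontal distance between ring_c and circle1 below 0.014 m or horizontal distance between ring_c and circle2 below 0.014 m or horizontal distance between ring_c and circle3 below 0.014 m) and (horizontal distance between ring_d and circle0 below 0.014 m or horizontal distance between ring_d and circle1 below 0.014 m or horizontal distance between ring_d and circle2 below 0.014 m or horizontal distance between ring_d and circle3 below 0.014 m) and x of marker in the frame of pen_tray between -0.075 and 0.075 m and y of marker in the frame of pen_tray between -0.04 and 0.04 m and height (world z) of marker below 0.02 m and value of joint hood above 1 rad), for 0.2 s.
2. the hood is closed over the rings, each still on its circle ((horizontal distance between ring_a and circle0 below 0.014 m or horizontal distance between ring_a and circle1 below 0.014 m or horizontal distance between ring_a and circle2 below 0.014 m or horizontal distance between ring_a and circle3 below 0.014 m) and (horizontal distance between ring_b and circle0 below 0.014 m or horizontal distance between ring_b and circle1 below 0.014 m or horizontal distance between ring_b and circle2 below 0.014 m or horizontal distance between ring_b and circle3 below 0.014 m) and (horizontal distance between ring_c and circle0 below 0.014 m or horizontal distance between ring_c and circle1 below 0.014 m or horizontal distance between ring_c and circle2 below 0.014 m or horizontal distance between ring_c and circle3 below 0.014 m) and (horizontal distance between ring_d and circle0 below 0.014 m or horizontal distance between ring_d and circle1 below 0.014 m or horizontal distance between ring_d and circle2 below 0.014 m or horizontal distance between ring_d and circle3 below 0.014 m) and value of joint hood below 0.05 rad), for 0.2 s.
At the end, for the whole second after the job is handed in: the hood is closed to within 0.05 rad; every ring was within 14 mm of the centre of a circle when it closed and lies flat and still under it (within 85 mm of the middle of the station in its x and y); the marker lies in the tray (x of ring_a in the frame of station between -0.085 and 0.085 m and y of ring_a in the frame of station between -0.085 and 0.085 m and x of ring_b in the frame of station between -0.085 and 0.085 m and y of ring_b in the frame of station between -0.085 and 0.085 m and x of ring_c in the frame of station between -0.085 and 0.085 m and y of ring_c in the frame of station between -0.085 and 0.085 m and x of ring_d in the frame of station between -0.085 and 0.085 m and y of ring_d in the frame of station between -0.085 and 0.085 m and angle between each of ring_a, ring_b, ring_c, ring_d's own z axis and vertical below 0.1 rad and x of marker in the frame of pen_tray between -0.075 and 0.075 m and y of marker in the frame of pen_tray between -0.04 and 0.04 m and height (world z) of marker below 0.02 m and value of joint hood below 0.05 rad and linear speed of each of ring_a, ring_b, ring_c, ring_d, marker below 0.02 m/s); the robot touches nothing.
It fails at once if a ring is squeezed, pressed or struck: the robot's force on it exceeds 20 N (contact force between any of ring_a, ring_b, ring_c, ring_d and the arm above 20 N or contact force between any of ring_a, ring_b, ring_c, ring_d and the fingers above 20 N).
It fails at once if a ring is lifted more than 30 mm off the bench (height (world z) of any of ring_a, ring_b, ring_c, ring_d above 0.03 m).
It fails at once if the hood slams: it moves faster than 1 rad/s downward in its last 0.4 rad (value of joint hood below 0.4 rad and velocity of joint hood below -1 rad/s).
It fails at once if a bystander is moved more than 30 mm (distance of any of lone_bearing, spanner, micrometer from where it was at the start of the episode above 0.03 m).
Of ring_a, ring_b, ring_c, ring_d only 3 to 4 are there at a start; the rules pass over those that are not, and their reading is None.
At some moment in a run one of ring_a, ring_b, ring_c, ring_d, marker may be knocked a few centimetres aside while the robot is not near it.
Once in a run the grip may slacken for a moment while it holds something.
It also fails if it takes over 210 s, if anything falls off the work surface, if the arm or the gripper's body presses on something with over 40 N, if the wrist force passes 120 N, or if a joint passes its speed limit or range.

### The arm

A 6-joint arm with a two-finger parallel gripper is mounted at the origin on a cart in front of the work surface, level with it; the furniture and walls round the work are solid. World frame = base frame: x ahead of the robot, y to its left, z up, the work surface at z = 0. Lengths are in m, angles in rad, forces in N, time in s.
With the tool pointing down it reaches from about 0.425 to 0.95 m from the base axis. Payload 3.5 kg.
Tool frame: the origin (TCP) lies midway between the tips of the shut fingers; the grasp point (between the pads) lies 19 mm behind it; z points along the fingers, y is the line along which they close (so a half turn about z gives the same grasp; the last joint's range is limited). The gripper opens to 85 mm and grips with 20 to 120 N. Pads are 22 mm wide; open, the fingers measure 114 mm over their backs; the gripper's body (76 mm by 85 mm) begins 54 mm behind the grasp point. The pads swing forward as they close: fully open they stand 13 mm farther back than shut.
Start: joints at [1.027, 0.286, 1.577, -0, 1.279, -0.15], TCP at [0.259, 0.623, 0.231] pointing down, gripper open.
Joint ranges: [-2.77, 2.77], [-0.9, 2.22], [0.21, 2.48], [-1.53, 4.67], [0.24, 2.81], [-2.84, 2.84]. Speed limits (rad/s): [2.79, 2.79, 3.14, 3.14, 3.14, 3.14].

### API

Orientations are given as a unit quaternion [x, y, z, w].
In Python, from plant import ctrl gives the robot as it stands. The module is installed in compiled form; this text tells all that it offers.
- The arm moves only by the shell command python3 -m inch 'ROWS' [FORCE]. ROWS is JSON, a list of rows, each a list of 5 numbers: the closure, from 0 (fully open) to 1 (shut), then the shift along the tool's x, y, z in m, then the turn about the tool's z in degrees. A call has 1 to 5 rows; each row is the pose to reach, as a shift and turn from the pose commanded when the call began, along the tool's axes at that moment; what a row does not reach only later rows make up. A row lasts 1/12 s, in which the tool goes at most 41.7 mm and 7.16 degrees, less where a joint would pass 70% of its speed; a pose out of reach is approached as far as the arm can. A call with a gripper value outside its range is refused whole. The fingers move at their own pace and stop on an object; FORCE is the grip in N (left out, the last holds). Time passes only in rows, so rows that repeat a pose let the fingers close. It gives the time, the measured TCP pose, the force, the opening and the grip force at its end, in the units of the state.
- ctrl.get_state(): the state, without advancing time (a new reading comes with each control period).
- ctrl.read_camera(name): name is "scene" or "top"; returns a dict with "pixels" (420x560x3 uint8, red, green, blue), "depth" (420x560 float32, m along the optical axis (not along the pixel's ray), 0 where there is no reading), "fx", "fy", "cx", "cy" (pixels), "D" ([k1, k2, p1, p2, k3] as OpenCV has them; the pictures are not rectified), "xyz" and "rotation" of the camera in the world. Camera axes: x right, y down, z forward; pixel columns grow to the right and rows downward; lengths in m; the calibration is good to about 2 mm. A picture is of the moment at which its call begins.
- ctrl.sign_off(): hands the job in; it is judged then, once.
Trained networks look in a picture, given as the dict that the camera call returned (one of the last four; its "shot" number tells which), for a name from the list of things; names that differ only in an ending like _2 or _b are one class to them, and where a whole thing is asked for, a point or a joint stands for the part that bears it (a point fixed in the world has none). Each returns a list of dicts, best first, with "score" (0 to 1); they miss things now and then, are a little off and sometimes report something else, mostly with a low value. They report only what shows in the picture. A call takes as long as a camera call.
- ctrl.spot_in(query, picture): "at" ([column, row] in pixels, amid what is visible of it).
- ctrl.tip_of(query, picture): "at" ([column, row] in pixels: a listed point, or the origin of a listed thing).
The state is a dict: "time": time; "qpos": joint angles; "dq": joint speeds; "joint_efforts": joint torques, N m; "eef_pos": TCP position; "tcp_rot": TCP orientation; "contact_force": force on the tool from outside, world axes, zero at the start; "wrist_torque": the same for the moment, N m; "opening": opening from 0.0 (shut) to 1.0 (fully open); "finger_force": force on a finger pad.
Only numpy, scipy, OpenCV 4.12 (cv2) and the standard library are available. Lean on these libraries where they do the work, as an engineer would, in place of code of your own. Each camera call takes 0.05 s, during which the arm holds its last target. There are 200 camera calls.

## Working session

There is one attempt and no reset: what is moved stays moved. The work goes in short steps, Python scripts to look and compute and a shell command to move; the robot and the scene stay as the last step left them, time stands still between calls to the robot, and variables do not carry over. Pictures are saved under pics/ and viewed, at most 14 in all, crops included, and the job is handed in when it is done.

```bash
mkdir -p pics; cat > h.py <<'E'
import numpy as np, cv2
from plant import ctrl
from scipy.spatial.transform import Rotation as R
def rot(c):
    r=np.array(c["rotation"],float)
    return r if r.shape==(3,3) else R.from_quat(r).as_matrix()
def K(c): return np.array([[c["fx"],0,c["cx"]],[0,c["fy"],c["cy"]],[0,0,1.]])
def ray(c,uv):
    p=cv2.undistortPoints(np.array([[uv]],float),K(c),np.array(c["D"],float))[0,0]
    return rot(c)@np.array([p[0],p[1],1.])
def at_z(c,uv,z):
    d=ray(c,uv); o=np.array(c["xyz"]); return o+d*(z-o[2])/d[2]
def depth_pt(c,uv):
    d=c["depth"][int(round(uv[1])),int(round(uv[0]))]; return np.array(c["xyz"])+ray(c,uv)*d
def save(c,n): cv2.imwrite(f"pics/{n}.png",np.ascontiguousarray(c["pixels"][:,:,::-1]))
E
python3 - <<'E'
from h import *
np.set_printoptions(precision=3,suppress=True)
s=ctrl.get_state();print(s["time"],s["eef_pos"],s["tcp_rot"],s["opening"])
for n in("top","scene"):
    c=ctrl.read_camera(n);save(c,n+"0");print(n,np.array(c["xyz"]),c["fx"])
    for q,z in(("ring_a",0.0),("marker",.012),("pen_tray",0),("circle0",0),("circle1",0),("circle2",0),("circle3",0),("station",0),("hood_hinge",.036),("hood_edge",None),("lone_bearing",0),("spanner",0)):
        for r in ctrl.tip_of(q,c)[:6]:
            if r["score"]>.2: print(q,round(r["score"],2),np.array(r["at"]),at_z(c,r["at"],z) if z is not None else depth_pt(c,r["at"]))
E
```

```text
0.0 [0.259 0.623 0.23 ] [ 0.196  0.981 -0.001 -0.   ] 1.0010039713984435
top [ 0.402 -0.018  1.33 ] 494.79063151041436
ring_a 0.87 [179.9 257.5] [0.439 0.257 0.   ]
ring_a 0.71 [246.5 231.7] [0.507 0.079 0.   ]
ring_a 0.7 [213.7 235. ] [0.499 0.167 0.   ]
ring_a 0.6 [242.2 266. ] [0.415 0.09  0.   ]
marker 0.58 [321.7 243.5] [ 0.474 -0.122  0.012]
pen_tray 0.63 [129.8 260.3] [0.432 0.391 0.   ]
pen_tray 0.62 [313.  153.1] [ 0.723 -0.104  0.   ]
circle0 0.95 [339.  212.2] [ 0.559 -0.172  0.   ]
circle0 0.83 [316.5 215.5] [ 0.55  -0.111  0.   ]
circle0 0.71 [311.6 248. ] [ 0.462 -0.096  0.   ]
circle1 0.95 [339.  212.2] [ 0.559 -0.172  0.   ]
circle1 0.83 [316.5 215.5] [ 0.55  -0.111  0.   ]
circle1 0.71 [311.6 248. ] [ 0.462 -0.096  0.   ]
circle2 0.95 [339.  212.2] [ 0.559 -0.172  0.   ]
circle2 0.83 [316.5 215.5] [ 0.55  -0.111  0.   ]
circle2 0.71 [311.6 248. ] [ 0.462 -0.096  0.   ]
circle3 0.95 [339.  212.2] [ 0.559 -0.172  0.   ]
circle3 0.83 [316.5 215.5] [ 0.55  -0.111  0.   ]
circle3 0.71 [311.6 248. ] [ 0.462 -0.096  0.   ]
station 0.66 [322.8 231.3] [ 0.507 -0.127  0.   ]
s
[... 1039 characters left out ...]
le2 0.91 [312.8 218.7] [ 0.546 -0.112  0.   ]
circle2 0.79 [335.1 238.6] [ 0.465 -0.178  0.   ]
circle2 0.73 [333.1 217.9] [ 0.546 -0.181  0.   ]
circle2 0.54 [255.9 260. ] [ 0.399  0.079 -0.   ]
circle3 0.91 [312.8 218.7] [ 0.546 -0.112  0.   ]
circle3 0.79 [335.1 238.6] [ 0.465 -0.178  0.   ]
circle3 0.73 [333.1 217.9] [ 0.546 -0.181  0.   ]
circle3 0.54 [255.9 260. ] [ 0.399  0.079 -0.   ]
station 0.93 [319. 231.] [ 0.497 -0.129 -0.   ]
station 0.5 [394.9 203.1] [ 0.597 -0.399  0.   ]
hood_hinge 0.83 [354.9 218.2] [ 0.518 -0.246  0.036]
hood_edge 0.9 [390.6 190. ] [ 0.644 -0.39   0.013]
lone_bearing 0.72 [308.3 178.7] [ 0.716 -0.111  0.   ]
spanner 0.5 [348.7 172.4] [ 0.738 -0.257  0.   ]
```

```bash
python3 - <<'E'
import cv2
a=cv2.imread("pics/top0.png")[150:310,90:450]; cv2.imwrite("pics/top0c.png",cv2.resize(a,(800,356),interpolation=cv2.INTER_CUBIC))
E
```

```text
(no output)
```

View pics/top0c.png

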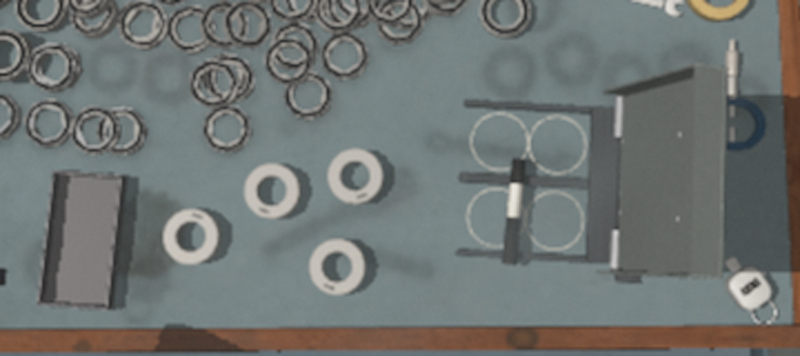

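View pics/scene0.png

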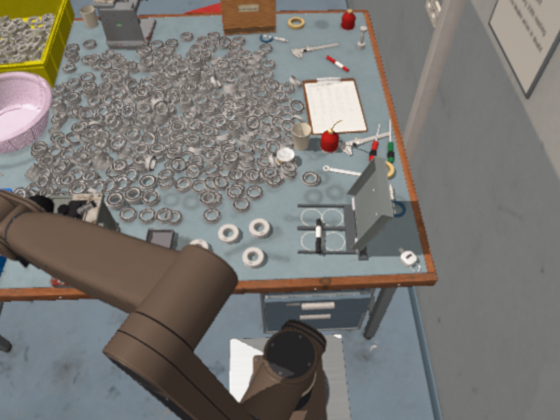

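The top view shows four rings at full-image pixels of about (175,256), (212,235), (250,229) and (242,270). The tray is at (129,258), the marker at (321,245) and the four circles at about (314,213), (341,215), (312,248) and (340,249). Next I'll measure these more precisely.

```bash
cat >> h.py <<'E'
def rings(c,show=True):
    p=c["pixels"].astype(int); m=((p.min(2)>135)&(p.max(2)-p.min(2)<45)).astype(np.uint8)
    out=[]
    cs,_=cv2.findContours(m,cv2.RETR_EXTERNAL,cv2.CHAIN_APPROX_NONE)
    for k in cs:
        (u,v),r=cv2.minEnclosingCircle(k)
        if 9<r<18 and cv2.contourArea(k)>.6*3.14*r*r:
            x=at_z(c,(u,v),.02); out.append((round(u,1),round(v,1),round(r,1),x.round(4)))
    return out
E
python3 - <<'E'
from h import *
np.set_printoptions(precision=3,suppress=True)
c=ctrl.read_camera("top")
for r in rings(c): print(r)
f=lambda p:(90+p[0]/2.222,150+p[1]/2.222)
print("circ",[at_z(c,f(p),0)[:2] for p in((499,141),(557,144),(494,217),(555,221))])
print("strips",[at_z(c,f(p),.012)[:2] for p in((465,103),(585,107),(460,178),(588,183),(458,252),(585,258))])
print("marker ends",[at_z(c,f(p),.03)[:2] for p in((520,160),(511,262))])
print("tray corners",[at_z(c,f(p),.022)[:2] for p in((55,174),(130,177),(118,307),(40,302))])
# hood plane from depth
P=np.array([depth_pt(c,(u,v)) for u in range(375,420,4) for v in range(190,270,4)])
print(P[::9])
m=(c["pixels"][:,:,0]*0)
E
```

```text
(426.8, 279.6, 9.5, array([ 0.377, -0.395,  0.02 ]))
(241.0, 269.5, 12.9, array([0.406, 0.091, 0.02 ]))
(175.0, 255.8, 12.8, array([0.443, 0.266, 0.02 ]))
(211.5, 235.5, 12.7, array([0.496, 0.17 , 0.02 ]))
(249.1, 228.5, 12.7, array([0.514, 0.07 , 0.02 ]))
circ [array([ 0.555, -0.106]), array([ 0.551, -0.176]), array([ 0.463, -0.098]), array([ 0.458, -0.172])]
strips [array([ 0.601, -0.064]), array([ 0.595, -0.209]), array([ 0.51 , -0.057]), array([ 0.503, -0.211]), array([ 0.421, -0.054]), array([ 0.413, -0.205])]
marker ends [array([ 0.529, -0.128]), array([ 0.409, -0.116])]
tray corners [array([0.516, 0.427]), array([0.512, 0.337]), array([0.359, 0.347]), array([0.365, 0.439])]
[[ 0.605 -0.255  0.086]
 [ 0.514 -0.255  0.069]
 [ 0.423 -0.25   0.078]
 [ 0.533 -0.262  0.086]
 [ 0.442 -0.258  0.092]
 [ 0.552 -0.27   0.1  ]
 [ 0.461 -0.266  0.105]
 [ 0.568 -0.276  0.124]
 [ 0.48  -0.272  0.127]
 [ 0.587 -0.284  0.134]
 [ 0.498 -0.28   0.141]
 [ 0.412 -0.276  0.143]
 [ 0.516 -0.286  0.158]
 [ 0.43  -0.282  0.162]
 [ 0.533 -0.293  0.173]
 [ 0.449 -0.289  0.175]
 [ 0.542 -0.285  0.247]
 [ 0.463 -0.281  0.249]
 [ 0.561 -0.296  0.241]
 [ 0.481 -0.291  0.246]
 [ 0.58  -0.306  0.237]
 [ 0.499 -0.302  0.239]
 [ 0.42  -0.299  0.239]
 [ 0.517 -0.313  0.236]
 [ 0.437 -0.309  0.238]
 [ 0.562 -0.386  0.008]
 [ 0.466 -0.384  0.001]]
```

```bash
cat > to.py <<'E'
import sys; from h import *
a=list(map(float,sys.argv[1:5])); s=ctrl.get_state(); M=R.from_quat(s["tcp_rot"]).as_matrix()
h=np.degrees(np.arctan2(M[1,0],M[0,0])); d=M.T@(np.array(a[:3])-s["eef_pos"])
print("t",round(s["time"],1),"pos",np.round(s["eef_pos"],4),"head",round(h,1),"shift",np.round(d,4),"turn",round(-((a[3]-h+180)%360-180),1),"F",np.round(s["contact_force"],1),"op",round(s["opening"],2),"ff",s["finger_force"])
E
python3 to.py .469 -.122 .2 174.3
python3 -m inch '[[0.3,-0.48,-0.605,0.02,-17],[0.3,-0.48,-0.605,0.02,-17],[0.3,-0.48,-0.605,0.02,-17],[0.3,-0.48,-0.605,0.02,-17],[0.3,-0.48,-0.605,0.02,-17]]'
python3 to.py .469 -.122 .2 174.3
```

```text
t 1.4 pos [0.259  0.6233 0.2313] head 157.4 shift [-0.4799 -0.6077  0.0313] turn -16.9 F [-0.3  0.2  0.4] op 1.0 ff 0.0
time: 1.77
eef_pos: [0.316, 0.4213, 0.2259]
tcp_rot: [0.048, 0.999, 0.0, 0.0]
contact_force: [0.6, -0.0, 1.1]
opening: 0.701
finger_force: 0.0
t 1.8 pos [0.316  0.4213 0.2259] head 174.5 shift [-0.2045 -0.5261  0.0259] turn 0.2 F [ 0.6 -0.   1.1] op 0.7 ff 0.0
```

```bash

python3 -m inch '[[0.3,-0.2,-0.526,0.02,0],[0.3,-0.2,-0.526,0.02,0],[0.3,-0.2,-0.526,0.02,0],[0.3,-0.2,-0.526,0.02,0],[0.3,-0.2,-0.526,0.02,0]]' >/dev/null
python3 -m inch '[[0.3,-0.12,-0.33,0.02,0],[0.3,-0.12,-0.33,0.02,0],[0.3,-0.12,-0.33,0.02,0],[0.3,-0.12,-0.33,0.02,0],[0.3,-0.12,-0.33,0.02,0]]' >/dev/null
python3 to.py .469 -.122 .15 174.3
python3 - <<'E'
from h import *
for n in("top","scene"):
    c=ctrl.read_camera(n)
    for q in("marker","pen_tray"):
        for r in ctrl.tip_of(q,c)[:3]: print(n,q,r["score"],r["at"],at_z(c,r["at"],.012)[:2])
    save(c,n+"1")
E
```

```text
t 2.6 pos [0.4226 0.0186 0.2072] head 174.4 shift [-0.0597 -0.1355  0.0573] turn 0.1 F [ 0.5  0.4 -0.3] op 0.7 ff 0.0
top marker 0.81 [321.5, 247.2] [ 0.46374606 -0.12179077]
top marker 0.6 [417.3, 227.9] [ 0.51363905 -0.378224  ]
top pen_tray 0.69 [129.7, 260.0] [0.43274966 0.38751951]
scene marker 0.66 [319.4, 237.8] [ 0.46360219 -0.12627874]
scene pen_tray 0.74 [311.7, 217.6] [ 0.5425205 -0.1078648]
scene pen_tray 0.73 [156.9, 250.7] [0.43867371 0.39116742]
scene pen_tray 0.59 [330.7, 215.9] [ 0.54645962 -0.1714463 ]
```

```bash

python3 -m inch '[[0.3,-0.058,-0.135,0.05,0],[0.3,-0.058,-0.135,0.05,0],[0.3,-0.058,-0.135,0.05,0],[0.3,-0.058,-0.135,0.05,0],[0.3,-0.058,-0.135,0.05,0]]' >/dev/null
python3 -m inch '[[0.3,0,0,0.02,0],[0.3,0,0,0.04,0],[0.3,0,0,0.06,0],[0.3,0,0,0.07,0],[0.3,0,0,0.07,0]]' >/dev/null
python3 to.py .467 -.122 .008 174.3
```

```text
t 3.7 pos [ 0.4655 -0.1166  0.0843] head 174.6 shift [-0.0024 -0.0054  0.0763] turn 0.3 F [-0.8  0.4  0.4] op 0.69 ff 0.0
```

```bash

python3 -m inch '[[0.3,-0.002,-0.005,0.02,0],[0.3,-0.002,-0.005,0.04,0],[0.3,-0.002,-0.005,0.06,0],[0.3,-0.002,-0.005,0.075,0],[0.3,-0.002,-0.005,0.075,0]]' 40
python3 -m inch '[[0.5,0,0,0,0],[0.7,0,0,0,0],[0.9,0,0,0,0],[1,0,0,0,0],[1,0,0,0,0]]' 40 >/dev/null
python3 -m inch '[[1,0,0,0,0],[1,0,0,0,0],[1,0,0,0,0],[1,0,0,0,0],[1,0,0,0,0]]' 40
python3 -m inch '[[1,0,0,-0.02,0],[1,0,0,-0.04,0],[1,0,0,-0.06,0],[1,0,0,-0.08,0],[1,0,0,-0.08,0]]' 40
python3 to.py .438 .388 .12 176
```

```text
time: 4.15
eef_pos: [0.4673, -0.1228, 0.0101]
tcp_rot: [0.048, 0.999, 0.001, -0.002]
contact_force: [-1.1, -0.3, -0.9]
opening: 0.7
finger_force: 0.0
time: 4.98
eef_pos: [0.4701, -0.125, 0.0136]
tcp_rot: [0.049, 0.999, -0.0, 0.002]
contact_force: [0.0, 1.2, 6.5]
opening: 0.193
finger_force: 40.3
time: 5.4
eef_pos: [0.4714, -0.1259, 0.0962]
tcp_rot: [0.049, 0.999, -0.002, 0.004]
contact_force: [0.9, -0.1, 0.9]
opening: 0.198
finger_force: 39.4
t 5.4 pos [ 0.4714 -0.1259  0.0962] head 174.4 shift [ 0.0829  0.5081 -0.0261] turn -1.6 F [ 0.9 -0.1  0.9] op 0.2 ff 39.38743829727173
```

```bash

python3 -m inch '[[1,0.005,0.03,-0.02,0],[1,0.012,0.065,-0.02,0],[1,0.018,0.1,-0.02,0],[1,0.024,0.135,-0.02,0],[1,0.03,0.17,-0.02,0]]' 70 >/dev/null
python3 -m inch '[[1,0.006,0.035,0,0],[1,0.012,0.07,0,0],[1,0.018,0.105,0,0],[1,0.024,0.14,0,0],[1,0.03,0.175,0,0]]' 70
python3 -m inch '[[1,0.006,0.035,0,-1],[1,0.012,0.07,0,-2],[1,0.018,0.105,0,-2],[1,0.023,0.14,0,-2],[1,0.023,0.163,0,-2]]' 70 
python3 to.py .438 .388 .03 176
python3 - <<'E'
from h import *
c=ctrl.read_camera("top"); save(c,"top2")
for r in ctrl.tip_of("marker",c)[:2]+ctrl.tip_of("pen_tray",c)[:2]: print(r)
a=cv2.imread("pics/top2.png")[150:310,90:450]; cv2.imwrite("pics/top2c.png",cv2.resize(a,(800,356),interpolation=cv2.INTER_CUBIC))
E
```

```text
time: 6.23
eef_pos: [0.4414, 0.2263, 0.1109]
tcp_rot: [0.049, 0.999, -0.0, -0.0]
contact_force: [1.6, 0.6, 0.3]
opening: 0.183
finger_force: 73.9
time: 6.65
eef_pos: [0.4338, 0.3918, 0.1106]
tcp_rot: [0.03, 1.0, 0.0, -0.001]
contact_force: [0.5, 0.0, -0.1]
opening: 0.185
finger_force: 74.0
t 6.7 pos [0.4338 0.3918 0.1106] head 176.5 shift [-0.0045 -0.0035  0.0806] turn 0.5 F [ 0.5  0.  -0.1] op 0.19 ff 73.95278334617615
{'at': [177.3, 256.7], 'score': 0.72}
{'at': [115.6, 257.9], 'score': 0.53}
{'at': [129.1, 256.1], 'score': 0.68}
```

View pics/top2c.png

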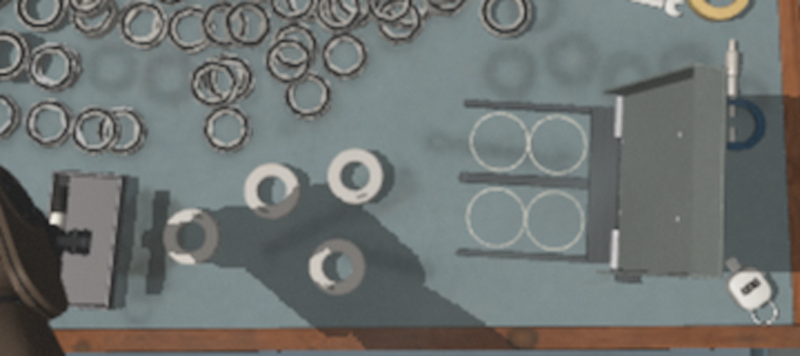

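The marker is held over the tray, with the gripper at crop pixel (75,240). I'll lower it and release.

```bash

python3 -m inch '[[1,-0.004,-0.003,0.025,0],[1,-0.004,-0.003,0.05,0],[1,-0.004,-0.003,0.075,0],[1,-0.004,-0.003,0.09,0],[1,-0.004,-0.003,0.099,0]]' 70 >/dev/null
python3 -m inch '[[1,0,0,0,0],[0.9,0,0,0,0],[0.8,0,0,0,0],[0.68,0,0,0,0],[0.68,0,0,0,0]]' 70
python3 -m inch '[[0.68,0,0,0,0],[0.68,0,0,-0.02,0],[0.68,0,0,-0.05,0],[0.68,0,0,-0.09,0],[0.68,0,0,-0.1,0]]' 70 
python3 to.py .53 .2 .1 90
```

```text
time: 7.63
eef_pos: [0.44, 0.3865, 0.0142]
tcp_rot: [0.031, 1.0, 0.001, 0.001]
contact_force: [-0.3, 0.0, 0.3]
opening: 0.323
finger_force: 0.0
time: 8.05
eef_pos: [0.4422, 0.3881, 0.1197]
tcp_rot: [0.031, 1.0, 0.003, 0.005]
contact_force: [0.9, 0.4, 1.3]
opening: 0.318
finger_force: 0.0
t 8.1 pos [0.4422 0.3881 0.1197] head 176.5 shift [-0.099  -0.1825  0.0195] turn 86.5 F [0.9 0.4 1.3] op 0.32 ff 0.0
```

```bash
python3 to.py .505 .12 .1 100; python3 -c "
from h import *
print(np.round(ctrl.get_state()['qpos'],2))
for n in('top','scene'):
    c=ctrl.read_camera(n)
    for q in('marker','pen_tray'): print(n,q,[(r['score'],r['at'],at_z(c,r['at'],.004)[:2].round(3)) for r in ctrl.tip_of(q,c)[:3]])
    print(rings(c))
"
```

```text
t 8.1 pos [0.4422 0.3881 0.1197] head 176.5 shift [-0.079  -0.2639  0.0188] turn 76.5 F [0.9 0.4 1.3] op 0.32 ff 0.0
[ 0.55  0.21  1.89  0.    1.03 -0.96]
top marker [(0.53, [131.4, 258.6], array([0.437, 0.386]))]
top pen_tray [(0.75, [130.4, 259.8], array([0.433, 0.388]))]
[]
scene marker []
scene pen_tray [(0.57, [155.6, 252.5], array([0.437, 0.397]))]
[]
```

```bash

python3 -m inch '[[0.55,-0.016,-0.05,0,7],[0.55,-0.03,-0.09,0,14],[0.55,-0.045,-0.13,0,21],[0.55,-0.06,-0.17,0,28],[0.55,-0.079,-0.2,0,35]]' >/dev/null
python3 -m inch '[[0.55,0,0,0,7],[0.55,0,0,0,14],[0.55,0,0,0,21],[0.55,0,0,0,28],[0.55,0,0,0,35]]' >/dev/null
python3 -m inch '[[0.55,0,0,0,7],[0.55,0,0,0,7]]'
python3 to.py .505 .12 .06 100
python3 - <<'E'
from h import *
c=ctrl.read_camera("top"); 
print([(r['score'],r['at'],at_z(c,r['at'],0)[:2].round(3)) for r in ctrl.tip_of("ring_a",c)[:6]])
c=ctrl.read_camera("scene")
print([(r['score'],r['at'],at_z(c,r['at'],0)[:2].round(3)) for r in ctrl.tip_of("ring_a",c)[:6]])
E
```

```text
time: 9.35
eef_pos: [0.501, 0.1877, 0.1104]
tcp_rot: [0.647, 0.762, -0.002, -0.001]
contact_force: [0.1, 0.6, -0.9]
opening: 0.448
finger_force: 0.0
t 9.3 pos [0.501  0.1877 0.1104] head 99.3 shift [-0.0674 -0.0068  0.0505] turn -0.7 F [ 0.1  0.6 -0.9] op 0.45 ff 0.0
[(0.67, [249.5, 229.9], array([0.512, 0.07 ])), (0.62, [241.2, 265.7], array([0.416, 0.092])), (0.47, [212.2, 236.9], array([0.494, 0.171]))]
[(0.7, [259.0, 229.4], array([0.512, 0.067]))]
```

```bash

python3 -m inch '[[0.55,-0.03,-0.004,0.02,-0.7],[0.55,-0.066,-0.006,0.04,-0.7],[0.55,-0.066,-0.006,0.05,-0.7],[0.55,-0.066,-0.006,0.05,-0.7],[0.55,-0.066,-0.006,0.05,-0.7]]' 
python3 to.py .505 .12 .01 100
python3 - <<'E'
from h import *
c=ctrl.read_camera("top"); save(c,"top3")
a=cv2.imread("pics/top3.png")[190:290,170:350]; cv2.imwrite("pics/top3c.png",cv2.resize(a,(720,400),interpolation=cv2.INTER_CUBIC))
E
```

```text
time: 9.97
eef_pos: [0.5067, 0.122, 0.0621]
tcp_rot: [0.642, 0.767, -0.0, -0.001]
contact_force: [0.2, 0.4, 0.5]
opening: 0.448
finger_force: 0.0
t 10.0 pos [0.5067 0.122  0.0621] head 100.1 shift [-0.0017 -0.002   0.0521] turn 0.1 F [0.2 0.4 0.5] op 0.45 ff 0.0
```

View pics/top3c.png

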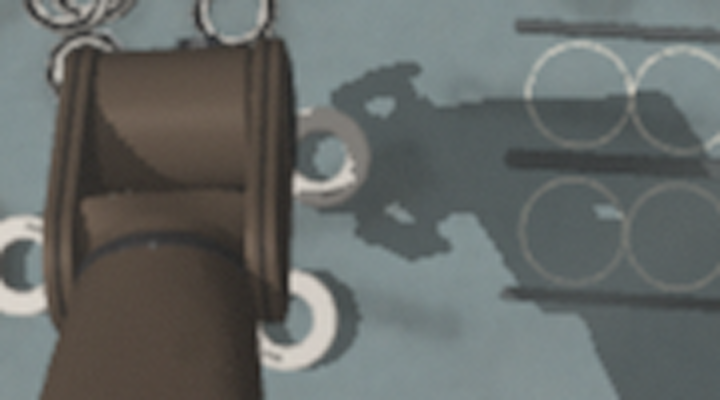

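The arm hides B and the fingers here; C shows at crop pixel (325,160), where I expected it. I'll lower the fingers slowly into the gap.

```bash

python3 -m inch '[[0.55,-0.001,-0.002,0.012,0],[0.55,-0.001,-0.002,0.022,0],[0.55,-0.001,-0.002,0.03,0],[0.55,-0.001,-0.002,0.03,0]]' 
python3 -m inch '[[0.55,0,0,0.006,0],[0.55,0,0,0.012,0],[0.55,0,0,0.016,0],[0.55,0,0,0.02,0],[0.55,0,0,0.02,0]]' 
python3 to.py .54 .04 .01 100
```

```text
time: 10.35
eef_pos: [0.5036, 0.121, 0.0303]
tcp_rot: [0.642, 0.767, -0.001, -0.002]
contact_force: [-0.2, -0.8, -0.4]
opening: 0.45
finger_force: 0.0
time: 10.77
eef_pos: [0.5048, 0.1205, 0.0117]
tcp_rot: [0.642, 0.767, -0.001, -0.001]
contact_force: [-1.1, -0.4, 0.5]
opening: 0.451
finger_force: 0.0
t 10.8 pos [0.5048 0.1205 0.0117] head 100.1 shift [-0.0855  0.0205  0.0017] turn 0.1 F [-1.1 -0.4  0.5] op 0.45 ff 0.0
```

```bash

python3 -m inch '[[0.55,-0.004,0,0,0],[0.55,-0.008,0,0,0],[0.55,-0.012,0,0,0],[0.55,-0.016,0,0,0],[0.55,-0.02,0,0,0]]' 
python3 -m inch '[[0.55,-0.006,0.002,0,0],[0.55,-0.012,0.004,0,0],[0.55,-0.018,0.006,0,0],[0.55,-0.024,0.009,0,0],[0.55,-0.03,0.012,0,0]]' 
python3 to.py .553 .0275 .011 100
python3 - <<'E'
from h import *
for n in("top","scene"):
  c=ctrl.read_camera(n); print([(r['score'],r['at'],at_z(c,r['at'],0)[:2].round(3)) for r in ctrl.tip_of("ring_a",c)[:6]])
E
```

```text
time: 11.18
eef_pos: [0.5089, 0.1007, 0.0129]
tcp_rot: [0.642, 0.767, 0.0, -0.0]
contact_force: [-0.8, 2.3, 0.7]
opening: 0.454
finger_force: 1.1
time: 11.6
eef_pos: [0.5263, 0.0729, 0.0127]
tcp_rot: [0.642, 0.767, -0.0, -0.0]
contact_force: [-1.8, 1.6, 2.5]
opening: 0.45
finger_force: 1.4
t 11.6 pos [0.5263 0.0729 0.0127] head 100.1 shift [-0.0494  0.0183  0.0017] turn 0.1 F [-1.8  1.6  2.5] op 0.45 ff 1.4117123223422823
[(0.75, [178.4, 256.2], array([0.442, 0.261])), (0.61, [261.1, 222.3], array([0.532, 0.039])), (0.56, [212.4, 239.5], array([0.487, 0.17 ]))]
[(0.66, [253.3, 260.6], array([0.397, 0.087])), (0.63, [269.8, 224.5], array([0.529, 0.031]))]
```

```bash

python3 -m inch '[[0.55,-0.006,0.002,0,0],[0.55,-0.012,0.004,0,0],[0.55,-0.018,0.006,0,0],[0.55,-0.024,0.009,0,0],[0.55,-0.03,0.012,0,0]]' >/dev/null
python3 -m inch '[[0.55,-0.006,0.002,0,0],[0.55,-0.012,0.004,0,0],[0.55,-0.018,0.006,0,0],[0.55,-0.024,0.006,0,0],[0.55,-0.03,0.005,0,0]]' 
python3 to.py .551 -.06 .011 100
python3 - <<'E'
from h import *
for n in("top","scene"):
  c=ctrl.read_camera(n); print([(r['score'],r['at'],at_z(c,r['at'],0)[:2].round(3)) for r in ctrl.tip_of("ring_a",c)[:6]])
E
```

```text
time: 12.63
eef_pos: [0.5539, 0.0167, 0.0127]
tcp_rot: [0.642, 0.767, 0.0, 0.0]
contact_force: [0.7, 1.3, -0.5]
opening: 0.447
finger_force: 0.7
t 12.6 pos [0.5539 0.0167 0.0127] head 100.1 shift [-0.075  -0.0164  0.0018] turn 0.1 F [ 0.7  1.3 -0.5] op 0.45 ff 0.7434737259245594
[(0.95, [177.9, 258.0], array([0.438, 0.262])), (0.61, [212.7, 238.6], array([0.489, 0.169]))]
[(0.74, [256.0, 261.0], array([0.395, 0.079])), (0.71, [286.4, 217.2], array([ 0.556, -0.025])), (0.68, [226.9, 234.0], array([0.499, 0.172]))]
```

```bash

python3 -m inch '[[0.55,-0.006,-0.001,0,0],[0.55,-0.012,-0.002,0,0],[0.55,-0.018,-0.004,0,0],[0.55,-0.024,-0.006,0,0],[0.55,-0.03,-0.007,0,0]]' |grep force
python3 -m inch '[[0.55,-0.006,-0.001,0,0],[0.55,-0.012,-0.002,0,0],[0.55,-0.018,-0.004,0,0],[0.55,-0.024,-0.006,0,0],[0.55,-0.03,-0.007,0,0]]' |grep force
python3 -m inch '[[0.55,-0.006,-0.001,0,0],[0.55,-0.012,-0.002,0,0],[0.55,-0.018,-0.004,0,0],[0.55,-0.024,-0.006,0,0],[0.55,-0.03,-0.007,0,0]]' |grep force
python3 -m inch '[[0.55,-0.006,-0.001,0,0],[0.55,-0.012,-0.002,0,0],[0.55,-0.018,-0.004,0,0],[0.55,-0.024,-0.006,0,0],[0.55,-0.03,-0.007,0,0]]' 
python3 to.py .5445 -.1375 .011 100
python3 - <<'E'
from h import *
for n in("top","scene"):
  c=ctrl.read_camera(n); print([(r['score'],r['at'],at_z(c,r['at'],0)[:2].round(3)) for r in ctrl.tip_of("ring_a",c)[:6]])
E
```

```text
contact_force: [0.5, 2.2, 0.3]
finger_force: 1.2
contact_force: [0.3, 3.2, 1.2]
finger_force: 1.3
contact_force: [0.4, 2.6, 2.6]
finger_force: 1.4
time: 14.5
eef_pos: [0.5467, -0.1062, 0.0127]
tcp_rot: [0.642, 0.767, -0.0, -0.0]
contact_force: [0.2, 2.8, 0.8]
opening: 0.453
finger_force: 1.4
t 14.5 pos [ 0.5467 -0.1062  0.0127] head 100.1 shift [-0.0304 -0.0077  0.0016] turn 0.1 F [0.2 2.8 0.8] op 0.45 ff 1.4298815025540534
[(0.9, [213.1, 236.2], array([0.496, 0.168])), (0.64, [243.3, 270.4], array([0.404, 0.087])), (0.49, [425.0, 191.5], array([ 0.614, -0.407]))]
[(0.77, [256.1, 256.8], array([0.41 , 0.078])), (0.51, [322.7, 218.7], array([ 0.544, -0.145]))]
```

```bash

python3 -m inch '[[0.55,-0.006,-0.001,0,0],[0.55,-0.012,-0.002,0,0],[0.55,-0.018,-0.004,0,0],[0.55,-0.024,-0.006,0,0],[0.55,-0.03,-0.007,0,0]]' |grep force
python3 -m inch '[[0.55,0,0,0,0],[0.55,0.008,0,0,0],[0.55,0.02,0,0,0],[0.55,0.025,0,-0.02,0],[0.55,0.025,0,-0.05,0]]'
python3 -m inch '[[0.55,0.04,0,-0.02,0],[0.55,0.08,0,-0.05,0],[0.55,0.12,0,-0.05,0],[0.55,0.16,0,-0.05,0],[0.55,0.2,0,-0.05,0]]' |grep pos
python3 to.py .48 .25 .11 100
python3 - <<'E'
from h import *
c=ctrl.read_camera("scene"); print([(r['score'],r['at'],at_z(c,r['at'],0)[:2].round(3)) for r in ctrl.tip_of("ring_a",c)[:6]])
c=ctrl.read_camera("top"); print([(r['score'],r['at'],at_z(c,r['at'],0)[:2].round(3)) for r in ctrl.tip_of("ring_a",c)[:6]]); save(c,"top4");print(rings(c))
a=cv2.imread("pics/top4.png")[150:310,90:450]; cv2.imwrite("pics/top4c.png",cv2.resize(a,(800,356),interpolation=cv2.INTER_CUBIC))
E
```

```text
contact_force: [-0.4, 2.0, -0.5]
finger_force: 0.9
time: 15.53
eef_pos: [0.5372, -0.1086, 0.0594]
tcp_rot: [0.641, 0.767, -0.001, -0.004]
contact_force: [0.8, -0.0, -0.1]
opening: 0.452
finger_force: 0.0
eef_pos: [0.5061, 0.0832, 0.1141]
t 15.9 pos [0.5061 0.0832 0.1141] head 100.1 shift [0.1688 0.0037 0.004 ] turn 0.1 F [1.  0.2 0.2] op 0.45 ff 0.0
[(0.59, [332.8, 214.8], array([ 0.559, -0.181]))]
[(0.7, [338.9, 213.9], array([ 0.554, -0.171])), (0.59, [177.5, 258.1], array([0.437, 0.263])), (0.39, [212.5, 236.0], array([0.496, 0.17 ]))]
[(175.6, 256.1, 13.2, array([0.4422, 0.2642, 0.02  ]))]
```

View pics/top4c.png

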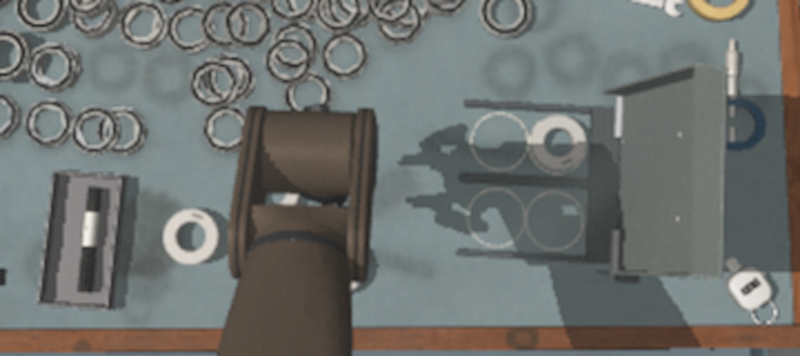

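The image shows C centred on circle0 at crop pixel (557,143) and the marker in the tray at (92,240). Ring B is next.

```bash

python3 -m inch '[[0.55,0.04,0.001,0,0],[0.55,0.08,0.002,0,0],[0.55,0.12,0.004,0,0],[0.55,0.135,0.004,0,0],[0.55,0.135,0.004,0,0]]' |grep pos
python3 to.py .488 .218 .05 100
python3 - <<'E'
from h import *
for n in("top","scene"):
  c=ctrl.read_camera(n); print([(r['score'],r['at'],at_z(c,r['at'],0)[:2].round(3)) for r in ctrl.tip_of("ring_a",c)[:6]])
E
```

```text
eef_pos: [0.4863, 0.216, 0.1126]
t 16.6 pos [0.4863 0.216  0.1126] head 100.3 shift [0.0016 0.0021 0.0626] turn 0.3 F [ 0.5  0.8 -0. ] op 0.45 ff 0.0
[(0.92, [215.7, 238.2], array([0.49 , 0.161])), (0.76, [242.9, 269.2], array([0.407, 0.088])), (0.62, [337.6, 215.5], array([ 0.55 , -0.168]))]
[(0.6, [330.8, 218.6], array([ 0.544, -0.173]))]
```

```bash

python3 -m inch '[[0.55,0.001,0.002,0.03,0],[0.55,0.001,0.002,0.055,0],[0.55,0.001,0.002,0.075,0],[0.55,0.001,0.002,0.082,0]]' |grep -E "pos|force"
python3 -m inch '[[0.55,0,0,0.006,0],[0.55,0,0,0.012,0],[0.55,0,0,0.016,0],[0.55,0,0,0.019,0],[0.55,0,0,0.019,0]]' |grep -E "pos|force"
python3 -m inch '[[0.55,-0.004,0,0,0],[0.55,-0.008,0,0,0],[0.55,-0.012,0,0,0],[0.55,-0.016,0,0,0],[0.55,-0.02,0,0,0]]' |grep -E "pos|force"
python3 -m inch '[[0.55,-0.006,0.001,0,0],[0.55,-0.012,0.002,0,0],[0.55,-0.018,0.003,0,0],[0.55,-0.024,0.004,0,0],[0.55,-0.03,0.005,0,0]]' |grep -E "pos|force"
python3 to.py .553 .0275 .011 100
python3 - <<'E'
from h import *
for n in("top","scene"):
  c=ctrl.read_camera(n); print([(r['score'],r['at'],at_z(c,r['at'],0)[:2].round(3)) for r in ctrl.tip_of("ring_a",c)[:6]])
E
```

```text
eef_pos: [0.4865, 0.2133, 0.0274]
contact_force: [-2.1, -0.4, -0.1]
finger_force: 0.0
eef_pos: [0.4887, 0.2155, 0.0119]
contact_force: [-0.2, 0.4, 0.5]
finger_force: 0.0
eef_pos: [0.4923, 0.1957, 0.0121]
contact_force: [-0.7, 1.9, 0.4]
finger_force: 0.9
eef_pos: [0.5025, 0.1666, 0.0118]
contact_force: [-1.0, 2.3, 1.5]
finger_force: 1.3
t 18.4 pos [0.5025 0.1666 0.0118] head 100.1 shift [-0.1458  0.0252  0.0008] turn 0.1 F [-1.   2.3  1.5] op 0.45 ff 1.3246967794793818
[(0.73, [228.5, 232.1], array([0.506, 0.127])), (0.68, [339.3, 214.4], array([ 0.553, -0.172])), (0.56, [243.2, 267.3], array([0.412, 0.087]))]
[(0.52, [253.0, 259.1], array([0.402, 0.088])), (0.49, [331.8, 216.1], array([ 0.553, -0.177]))]
```

```bash

python3 -m inch '[[0.55,-0.006,0.001,0,0],[0.55,-0.012,0.002,0,0],[0.55,-0.018,0.003,0,0],[0.55,-0.024,0.004,0,0],[0.55,-0.03,0.005,0,0]]' |grep force
python3 -m inch '[[0.55,-0.006,0.001,0,0],[0.55,-0.012,0.002,0,0],[0.55,-0.018,0.003,0,0],[0.55,-0.024,0.004,0,0],[0.55,-0.03,0.005,0,0]]' |grep force
python3 -m inch '[[0.55,-0.006,0.001,0,0],[0.55,-0.012,0.002,0,0],[0.55,-0.018,0.003,0,0],[0.55,-0.024,0.004,0,0],[0.55,-0.03,0.005,0,0]]' |grep force
python3 -m inch '[[0.55,-0.006,0.001,0,0],[0.55,-0.012,0.002,0,0],[0.55,-0.018,0.003,0,0],[0.55,-0.024,0.004,0,0],[0.55,-0.03,0.005,0,0]]' |grep force
python3 -m inch '[[0.55,-0.006,0.001,0,0],[0.55,-0.012,0.002,0,0],[0.55,-0.018,0.003,0,0],[0.55,-0.024,0.004,0,0],[0.55,-0.026,0.005,0,0]]' |grep force
python3 to.py .548 -.068 .011 100
python3 - <<'E'
from h import *
for n in("top","scene"):
  c=ctrl.read_camera(n); print([(r['score'],r['at'],at_z(c,r['at'],0)[:2].round(3)) for r in ctrl.tip_of("ring_a",c)[:6]])
E
```

```text
contact_force: [-1.2, 0.9, -1.0]
finger_force: 0.5
contact_force: [-0.2, 0.8, -0.3]
finger_force: 0.5
contact_force: [0.2, 0.7, -0.3]
finger_force: 0.5
contact_force: [-0.1, 1.6, -0.2]
finger_force: 0.6
contact_force: [-1.2, 1.6, -1.2]
finger_force: 0.6
t 20.6 pos [0.5528 0.0269 0.0117] head 100.1 shift [-0.0926 -0.0214  0.0008] turn 0.1 F [-1.2  1.6 -1.2] op 0.45 ff 0.6281676341313869
[(0.93, [179.2, 256.0], array([0.443, 0.259])), (0.92, [340.8, 214.1], array([ 0.553, -0.176])), (0.51, [127.8, 257.7], array([0.439, 0.397])), (0.48, [279.6, 213.0], array([ 0.557, -0.011]))]
[(0.81, [331.0, 217.2], array([ 0.549, -0.174])), (0.77, [284.3, 219.7], array([ 0.546, -0.017])), (0.75, [255.5, 258.7], array([0.403, 0.08 ]))]
```

```bash

python3 -m inch '[[0.55,-0.006,-0.001,0,0],[0.55,-0.012,-0.002,0,0],[0.55,-0.018,-0.004,0,0],[0.55,-0.024,-0.006,0,0],[0.55,-0.03,-0.007,0,0]]' |grep force
python3 -m inch '[[0.55,-0.006,-0.001,0,0],[0.55,-0.012,-0.002,0,0],[0.55,-0.018,-0.004,0,0],[0.55,-0.024,-0.006,0,0],[0.55,-0.03,-0.007,0,0]]' |grep force
python3 -m inch '[[0.55,-0.006,-0.001,0,0],[0.55,-0.012,-0.002,0,0],[0.55,-0.018,-0.004,0,0],[0.55,-0.024,-0.006,0,0],[0.55,-0.031,-0.007,0,0]]' 
python3 to.py .548 -.068 .011 100
python3 -m inch '[[0.55,0,0,0,0],[0.55,0.008,0,0,0],[0.55,0.02,0,0,0],[0.55,0.025,0,-0.02,0],[0.55,0.025,0,-0.05,0]]'|grep pos
python3 -m inch '[[0.55,0.04,0,-0.02,0],[0.55,0.08,0,-0.05,0],[0.55,0.12,0,-0.05,0],[0.55,0.16,0,-0.05,0],[0.55,0.2,0,-0.05,0]]' |grep pos
python3 to.py .39 .15 .11 118
python3 - <<'E'
from h import *
c=ctrl.read_camera("scene"); print([(r['score'],r['at'],at_z(c,r['at'],0)[:2].round(3)) for r in ctrl.tip_of("ring_a",c)[:6]])
c=ctrl.read_camera("top"); print([(r['score'],r['at'],at_z(c,r['at'],0)[:2].round(3)) for r in ctrl.tip_of("ring_a",c)[:6]]); print(rings(c))
E
```

```text
contact_force: [-0.6, 2.0, 0.7]
finger_force: 0.9
contact_force: [0.5, 1.9, 1.1]
finger_force: 1.0
time: 22.08
eef_pos: [0.5476, -0.0658, 0.0116]
tcp_rot: [0.642, 0.767, -0.0, -0.0]
contact_force: [0.1, 2.1, 1.5]
opening: 0.452
finger_force: 1.1
t 22.1 pos [ 0.5476 -0.0658  0.0116] head 100.1 shift [-0.0022  0.      0.0006] turn 0.1 F [0.1 2.1 1.5] op 0.45 ff 1.0781161146587692
eef_pos: [0.5394, -0.0379, 0.0582]
eef_pos: [0.5083, 0.1543, 0.1129]
t 22.9 pos [0.5083 0.1543 0.1129] head 100.2 shift [ 0.0166 -0.1173  0.0026] turn -17.8 F [ 1.3  0.3 -0.5] op 0.45 ff 0.0
[(0.68, [333.8, 218.3], array([ 0.544, -0.183])), (0.54, [312.5, 218.0], array([ 0.549, -0.112]))]
[(0.91, [312.8, 216.2], array([ 0.548, -0.101])), (0.66, [243.3, 268.3], array([0.409, 0.087])), (0.63, [341.5, 215.2], array([ 0.55 , -0.178]))]
[(240.7, 269.5, 13.1, array([0.4061, 0.092 , 0.02  ]))]
```

```bash

python3 -m inch '[[0.55,0.001,-0.03,0,5],[0.55,0.003,-0.06,0,10],[0.55,0.005,-0.095,0,10],[0.55,0.005,-0.1,0,10],[0.55,0.005,-0.1,0,10]]' |grep pos
python3 to.py .407 .142 .03 90
python3 - <<'E'
from h import *
for n in("top","scene"):
  c=ctrl.read_camera(n); print([(r['score'],r['at'],at_z(c,r['at'],0)[:2].round(3)) for r in ctrl.tip_of("ring_a",c)[:6]],rings(c))
E
```

```text
eef_pos: [0.4076, 0.1381, 0.1107]
t 23.5 pos [0.4076 0.1381 0.1107] head 90.1 shift [ 0.004  -0.0004  0.0807] turn 0.1 F [-0.3  0.8 -0.2] op 0.45 ff 0.0
[(0.84, [315.8, 215.2], array([ 0.551, -0.109])), (0.78, [339.1, 216.6], array([ 0.547, -0.172])), (0.7, [240.8, 267.8], array([0.411, 0.093]))] [(340.0, 214.5, 13.8, array([ 0.5499, -0.1719,  0.02  ])), (313.5, 213.0, 13.5, array([ 0.5544, -0.1013,  0.02  ]))]
[(0.68, [308.2, 178.6], array([ 0.716, -0.11 ])), (0.59, [331.2, 216.2], array([ 0.553, -0.175])), (0.49, [310.3, 214.0], array([ 0.565, -0.106])), (0.47, [253.5, 260.3], array([0.398, 0.087]))] [(240.5, 409.0, 16.0, array([-0.0511,  0.1257,  0.02  ]))]
```

```bash

python3 -m inch '[[0.55,0.003,0,0.03,0],[0.55,0.004,0,0.055,0],[0.55,0.004,0,0.075,0],[0.55,0.004,0,0.08,0]]' |grep -E "pos|force"
python3 -m inch '[[0.55,0,0,0.006,0],[0.55,0,0,0.012,0],[0.55,0,0,0.016,0],[0.55,0,0,0.019,0],[0.55,0,0,0.019,0]]' |grep -E "pos|force|rot"
python3 to.py .407 .142 .012 90
```

```text
eef_pos: [0.4084, 0.1426, 0.0287]
contact_force: [-0.4, -0.2, -0.4]
finger_force: 0.0
eef_pos: [0.41, 0.143, 0.0128]
tcp_rot: [0.706, 0.708, 0.0, 0.0]
contact_force: [-0.5, 0.0, 0.4]
finger_force: 0.0
t 24.5 pos [0.41   0.143  0.0128] head 90.1 shift [-0.001  -0.003   0.0008] turn 0.1 F [-0.5  0.   0.4] op 0.45 ff 0.0
```

```bash

python3 -m inch '[[0.55,-0.004,0,0,0],[0.55,-0.008,0,0,0],[0.55,-0.012,0,0,0],[0.55,-0.016,0,0,0],[0.55,-0.02,0.001,0,0]]' |grep -E "pos|force"
python3 -m inch '[[0.55,-0.005,0.002,0,0],[0.55,-0.01,0.004,0,0],[0.55,-0.015,0.007,0,0],[0.55,-0.02,0.01,0,0],[0.55,-0.025,0.013,0,0]]' |grep -E "pos|force"
python3 to.py .466 .023 .011 90
python3 - <<'E'
from h import *
for n in("top","scene"):
  c=ctrl.read_camera(n); print([(r['score'],r['at'],at_z(c,r['at'],0)[:2].round(3)) for r in ctrl.tip_of("ring_a",c)[:6]],rings(c))
E
```

```text
eef_pos: [0.4106, 0.1227, 0.0129]
contact_force: [-0.6, 2.0, 0.7]
finger_force: 1.0
eef_pos: [0.4242, 0.0974, 0.0127]
contact_force: [-1.0, 2.1, 1.9]
finger_force: 1.1
t 25.3 pos [0.4242 0.0974 0.0127] head 90.1 shift [-0.0745  0.0417  0.0017] turn 0.1 F [-1.   2.1  1.9] op 0.45 ff 1.085481873160461
[(0.93, [178.4, 256.9], array([0.441, 0.261])), (0.77, [317.3, 214.4], array([ 0.553, -0.113])), (0.66, [340.3, 215.5], array([ 0.55 , -0.175])), (0.59, [253.2, 264.3], array([0.42, 0.06])), (0.2, [130.7, 259.9], array([0.433, 0.389]))] [(175.3, 256.0, 13.1, array([0.4424, 0.2649, 0.02  ])), (340.0, 214.5, 13.8, array([ 0.5499, -0.1719,  0.02  ])), (313.5, 213.0, 13.5, array([ 0.5544, -0.1013,  0.02  ]))]
[(0.81, [308.4, 216.8], array([ 0.554, -0.098])), (0.62, [330.6, 214.9], array([ 0.558, -0.173])), (0.61, [262.9, 255.2], array([0.415, 0.057]))] []
```

```bash

python3 -m inch '[[0.55,-0.001,-0.0013,0,-2],[0.55,-0.001,-0.0026,0,-4],[0.55,-0.0015,-0.004,0,-6],[0.55,-0.0015,-0.0053,0,-8],[0.55,-0.0015,-0.0066,0,-10]]' |grep -E "pos|force"
python3 -m inch '[[0.55,-0.006,0.002,0,0],[0.55,-0.012,0.004,0,0],[0.55,-0.018,0.006,0,0],[0.55,-0.024,0.008,0,0],[0.55,-0.028,0.01,0,0]]' |grep -E "pos|force"
python3 -m inch '[[0.55,-0.006,0.002,0,0],[0.55,-0.012,0.004,0,0],[0.55,-0.018,0.006,0,0],[0.55,-0.024,0.008,0,0],[0.55,-0.028,0.01,0,0]]' |grep -E "pos|force"
python3 to.py .4594 .0224 .011 100
python3 - <<'E'
from h import *
for n in("top","scene"):
  c=ctrl.read_camera(n); print([(r['score'],r['at'],at_z(c,r['at'],0)[:2].round(3)) for r in ctrl.tip_of("ring_a",c)[:6]],rings(c))
E
```

```text
eef_pos: [0.4172, 0.0964, 0.0126]
contact_force: [1.2, -0.6, 0.6]
finger_force: 0.0
eef_pos: [0.4324, 0.0698, 0.0126]
contact_force: [-1.2, 2.1, -1.0]
finger_force: 0.6
eef_pos: [0.4472, 0.0441, 0.0127]
contact_force: [0.5, 1.6, -0.8]
finger_force: 0.6
t 26.8 pos [0.4472 0.0441 0.0127] head 100.1 shift [-0.0235  0.0082  0.0017] turn 0.1 F [ 0.5  1.6 -0.8] op 0.45 ff 0.6246064459264744
[(0.73, [337.9, 213.9], array([ 0.554, -0.169])), (0.72, [314.5, 213.3], array([ 0.556, -0.105])), (0.66, [176.7, 254.6], array([0.447, 0.266])), (0.48, [273.4, 250.5], array([0.456, 0.006]))] [(175.3, 256.0, 13.1, array([0.4424, 0.2649, 0.02  ])), (340.0, 214.5, 13.8, array([ 0.5499, -0.1719,  0.02  ])), (313.5, 213.0, 13.5, array([ 0.5544, -0.1013,  0.02  ]))]
[(0.8, [329.9, 216.3], array([ 0.553, -0.17 ])), (0.76, [311.0, 215.2], array([ 0.56 , -0.108])), (0.5, [278.7, 244.7], array([0.451, 0.005]))] []
```

```bash

python3 -m inch '[[0.55,-0.006,0.002,0,0],[0.55,-0.012,0.004,0,0],[0.55,-0.018,0.006,0,0],[0.55,-0.024,0.008,0,0]]' |grep force
python3 -m inch '[[0.55,-0.006,-0.001,0,0],[0.55,-0.012,-0.002,0,0],[0.55,-0.018,-0.004,0,0],[0.55,-0.024,-0.006,0,0],[0.55,-0.03,-0.007,0,0]]' |grep force
python3 -m inch '[[0.55,-0.006,-0.001,0,0],[0.55,-0.012,-0.002,0,0],[0.55,-0.018,-0.004,0,0],[0.55,-0.024,-0.006,0,0],[0.55,-0.03,-0.007,0,0]]' |grep force
python3 -m inch '[[0.55,-0.006,-0.001,0,0],[0.55,-0.012,-0.002,0,0],[0.55,-0.018,-0.004,0,0],[0.55,-0.024,-0.006,0,0],[0.55,-0.03,-0.007,0,0]]' |grep force
python3 to.py .4524 -.1335 .011 100
python3 - <<'E'
from h import *
for n in("top","scene"):
  c=ctrl.read_camera(n); print([(r['score'],r['at'],at_z(c,r['at'],0)[:2].round(3)) for r in ctrl.tip_of("ring_a",c)[:6]],rings(c))
E
```

```text
contact_force: [-0.1, 1.4, 0.7]
finger_force: 0.9
contact_force: [0.6, 2.2, 0.1]
finger_force: 1.0
contact_force: [-0.2, 1.6, 0.4]
finger_force: 1.0
contact_force: [0.2, 1.9, 1.0]
finger_force: 1.0
t 28.6 pos [ 0.4538 -0.0702  0.0126] head 100.1 shift [-0.0621 -0.0125  0.0016] turn 0.1 F [0.2 1.9 1. ] op 0.45 ff 1.0489488492021337
[(0.88, [178.5, 256.6], array([0.441, 0.261])), (0.86, [339.7, 214.3], array([ 0.553, -0.173])), (0.63, [316.3, 217.6], array([ 0.544, -0.11 ]))] [(175.3, 256.0, 13.1, array([0.4424, 0.2649, 0.02  ])), (340.0, 214.5, 13.8, array([ 0.5499, -0.1719,  0.02  ])), (313.5, 213.0, 13.5, array([ 0.5544, -0.1013,  0.02  ]))]
[(0.73, [331.4, 216.4], array([ 0.552, -0.175]))] [(332.5, 216.0, 11.8, array([ 0.5405, -0.1761,  0.02  ]))]
```

```bash

python3 -m inch '[[0.55,-0.006,-0.001,0,0],[0.55,-0.012,-0.002,0,0],[0.55,-0.018,-0.004,0,0],[0.55,-0.024,-0.005,0,0],[0.55,-0.03,-0.006,0,0]]' |grep force
python3 -m inch '[[0.55,-0.006,-0.001,0,0],[0.55,-0.012,-0.002,0,0],[0.55,-0.018,-0.004,0,0],[0.55,-0.024,-0.005,0,0],[0.55,-0.03,-0.006,0,0]]' 
python3 -m inch '[[0.55,0,0,0,0],[0.55,0.008,0,0,0],[0.55,0.02,0,0,0],[0.55,0.025,0,-0.02,0],[0.55,0.025,0,-0.05,0]]'|grep pos
python3 -m inch '[[0.55,0.04,0,-0.02,0],[0.55,0.08,0,-0.05,0],[0.55,0.12,0,-0.05,0],[0.55,0.16,0,-0.05,0],[0.55,0.2,0,-0.05,0]]' |grep pos
python3 to.py .435 .311 .11 96
python3 - <<'E'
from h import *
for n in("top","scene"):
  c=ctrl.read_camera(n); print([(r['score'],r['at'],at_z(c,r['at'],0)[:2].round(3)) for r in ctrl.tip_of("ring_a",c)[:6]],rings(c))
E
```

```text
contact_force: [0.6, 1.4, -0.6]
finger_force: 0.7
time: 29.58
eef_pos: [0.4526, -0.1315, 0.0126]
tcp_rot: [0.642, 0.767, -0.0, -0.0]
contact_force: [0.3, 1.6, -0.6]
opening: 0.451
finger_force: 0.7
eef_pos: [0.4447, -0.1028, 0.0598]
eef_pos: [0.4133, 0.0886, 0.1138]
t 30.4 pos [0.4133 0.0886 0.1138] head 100.1 shift [0.2151 0.0605 0.0039] turn 4.1 F [ 2.   0.7 -0.9] op 0.45 ff 0.0
[(0.71, [338.5, 216.1], array([ 0.548, -0.17 ])), (0.68, [339.3, 246.0], array([ 0.467, -0.171])), (0.65, [177.8, 257.2], array([0.44 , 0.262])), (0.65, [314.8, 212.9], array([ 0.557, -0.106]))] [(174.6, 255.8, 13.0, array([0.4429, 0.2668, 0.02  ])), (340.0, 214.5, 13.8, array([ 0.5499, -0.1719,  0.02  ])), (313.5, 213.0, 13.5, array([ 0.5544, -0.1013,  0.02  ]))]
[(0.76, [329.7, 213.3], array([ 0.565, -0.171])), (0.75, [334.8, 239.2], array([ 0.463, -0.177])), (0.66, [194.3, 250.4], array([0.442, 0.275])), (0.66, [308.1, 217.4], array([ 0.552, -0.097]))] []
```

```bash

python3 -m inch '[[0.55,0.04,0.01,0,2],[0.55,0.08,0.022,0,4],[0.55,0.12,0.036,0,5],[0.55,0.16,0.048,0,5],[0.55,0.2,0.06,0,5]]' |grep pos
python3 -m inch '[[0.55,0.015,0.002,0,0],[0.55,0.015,0.002,0,0],[0.55,0.015,0.002,0,0]]' |grep pos
python3 to.py .438 .313 .03 95
python3 - <<'E'
from h import *
for n in("top","scene"):
  c=ctrl.read_camera(n); print([(r['score'],r['at'],at_z(c,r['at'],0)[:2].round(3)) for r in ctrl.tip_of("ring_a",c)[:6]],rings(c))
E
```

```text
eef_pos: [0.4385, 0.2933, 0.1125]
eef_pos: [0.4386, 0.3072, 0.1121]
t 31.3 pos [0.4386 0.3072 0.1121] head 95.1 shift [0.006  0.     0.0821] turn 0.1 F [ 0.4 -1.  -0.4] op 0.45 ff 0.0
[(0.92, [339.8, 245.5], array([ 0.469, -0.172])), (0.81, [314.0, 218.9], array([ 0.541, -0.104])), (0.76, [337.9, 216.4], array([ 0.547, -0.168])), (0.62, [178.2, 258.1], array([0.437, 0.261]))] [(174.5, 255.8, 13.0, array([0.443 , 0.2669, 0.02  ])), (340.0, 214.5, 13.8, array([ 0.5499, -0.1719,  0.02  ])), (313.5, 213.0, 13.5, array([ 0.5544, -0.1013,  0.02  ]))]
[(0.69, [310.6, 216.7], array([ 0.554, -0.106])), (0.61, [332.8, 238.7], array([ 0.465, -0.171])), (0.58, [331.6, 217.6], array([ 0.547, -0.176])), (0.41, [354.6, 218.8], array([ 0.539, -0.252]))] []
```

```bash

python3 -m inch '[[0.55,0.006,0,0.03,0],[0.55,0.006,0,0.055,0],[0.55,0.006,0,0.075,0],[0.55,0.006,0,0.082,0]]' |grep -E "pos|force"
python3 -m inch '[[0.55,0,0,0.006,0],[0.55,0,0,0.012,0],[0.55,0,0,0.016,0],[0.55,0,0,0.018,0],[0.55,0,0,0.018,0]]' |grep -E "pos|force"
python3 -m inch '[[0.55,-0.004,0,0,0],[0.55,-0.008,0,0,0],[0.55,-0.012,0,0,0],[0.55,-0.016,0,0,0],[0.55,-0.02,0,0,0]]' |grep -E "pos|force"
python3 -m inch '[[0.55,-0.006,0,0,0],[0.55,-0.012,0,0,0],[0.55,-0.018,0,0,0],[0.55,-0.024,0,0,0],[0.55,-0.03,0,0,0]]' |grep -E "pos|force"
python3 to.py .4645 .028 .011 95
python3 - <<'E'
from h import *
for n in("top","scene"):
  c=ctrl.read_camera(n); print([(r['score'],r['at'],at_z(c,r['at'],0)[:2].round(3)) for r in ctrl.tip_of("ring_a",c)[:6]],rings(c))
E
```

```text
eef_pos: [0.4357, 0.3115, 0.0275]
contact_force: [-0.5, -0.9, -0.8]
finger_force: 0.0
eef_pos: [0.4382, 0.3138, 0.013]
contact_force: [0.7, 0.2, -0.4]
finger_force: 0.0
eef_pos: [0.44, 0.2937, 0.0131]
contact_force: [0.3, 1.5, -0.4]
finger_force: 0.8
eef_pos: [0.4425, 0.2634, 0.0128]
contact_force: [0.5, 3.3, 0.5]
finger_force: 1.1
t 33.1 pos [0.4425 0.2634 0.0128] head 95.1 shift [-0.2364  0.0008  0.0018] turn 0.1 F [0.5 3.3 0.5] op 0.45 ff 1.141268862556899
[(0.85, [338.0, 214.7], array([ 0.552, -0.169])), (0.67, [191.6, 257.0], array([0.44 , 0.225])), (0.67, [338.9, 247.8], array([ 0.462, -0.169])), (0.67, [315.9, 214.0], array([ 0.554, -0.109]))] [(340.0, 214.5, 13.8, array([ 0.5499, -0.1719,  0.02  ])), (314.1, 212.9, 13.8, array([ 0.5548, -0.1029,  0.02  ]))]
[(0.68, [330.5, 217.2], array([ 0.549, -0.172])), (0.67, [312.7, 241.6], array([ 0.458, -0.105])), (0.63, [312.2, 215.8], array([ 0.558, -0.111])), (0.54, [333.8, 241.1], array([ 0.456, -0.173]))] []
```

```bash

python3 -m inch '[[0.55,-0.008,0,0,0],[0.55,-0.016,0,0,0],[0.55,-0.024,0,0,0],[0.55,-0.032,0,0,0],[0.55,-0.04,0,0,0]]' |grep force
python3 -m inch '[[0.55,-0.008,0,0,0],[0.55,-0.016,0,0,0],[0.55,-0.024,0,0,0],[0.55,-0.032,0,0,0],[0.55,-0.04,0,0,0]]' |grep force
python3 -m inch '[[0.55,-0.008,0,0,0],[0.55,-0.016,0,0,0],[0.55,-0.024,0,0,0],[0.55,-0.032,0,0,0],[0.55,-0.04,0,0,0]]' |grep force
python3 to.py .4645 .028 .011 95
python3 - <<'E'
from h import *
for n in("top","scene"):
  c=ctrl.read_camera(n); print([(r['score'],r['at'],at_z(c,r['at'],0)[:2].round(3)) for r in ctrl.tip_of("ring_a",c)[:6]],rings(c))
E
```

```text
contact_force: [0.1, 1.6, -0.9]
finger_force: 0.6
contact_force: [-0.3, 1.7, -0.3]
finger_force: 0.6
contact_force: [0.1, 1.7, -1.1]
finger_force: 0.6
t 34.5 pos [0.4531 0.1436 0.0126] head 95.1 shift [-0.1162  0.001   0.0016] turn 0.1 F [ 0.1  1.7 -1.1] op 0.45 ff 0.5629606978891388
[(0.78, [339.6, 214.1], array([ 0.553, -0.173])), (0.65, [340.8, 246.5], array([ 0.466, -0.174])), (0.63, [314.5, 211.3], array([ 0.561, -0.105])), (0.55, [235.8, 250.2], array([0.458, 0.107]))] [(340.0, 214.5, 13.8, array([ 0.5499, -0.1719,  0.02  ])), (314.1, 212.9, 13.8, array([ 0.5548, -0.1029,  0.02  ]))]
[(0.84, [329.5, 215.5], array([ 0.556, -0.169])), (0.64, [308.7, 217.4], array([ 0.552, -0.099])), (0.55, [336.2, 241.7], array([ 0.454, -0.181]))] [(240.5, 409.0, 16.0, array([-0.0511,  0.1257,  0.02  ]))]
```

```bash

python3 -m inch '[[0.55,-0.008,0,0,0],[0.55,-0.016,0,0,0],[0.55,-0.024,0,0,0],[0.55,-0.032,0,0,0],[0.55,-0.04,0,0,0]]' |grep force
python3 -m inch '[[0.55,-0.008,0,0,0],[0.55,-0.016,0,0,0],[0.55,-0.024,0,0,0],[0.55,-0.032,0,0,0],[0.55,-0.04,0,0,0]]' |grep force
python3 -m inch '[[0.55,-0.008,0,0,0],[0.55,-0.016,0,0,0],[0.55,-0.024,0,0,0],[0.55,-0.03,0,0,0],[0.55,-0.036,0,0,0]]' |grep force
python3 -m inch '[[0.55,-0.006,-0.001,0,0],[0.55,-0.012,-0.002,0,0],[0.55,-0.018,-0.003,0,0],[0.55,-0.024,-0.0035,0,0],[0.55,-0.03,-0.0045,0,0]]' |grep force
python3 to.py .4597 -.063 .011 95
python3 - <<'E'
from h import *
for n in("top","scene"):
  c=ctrl.read_camera(n); print([(r['score'],r['at'],at_z(c,r['at'],0)[:2].round(3)) for r in ctrl.tip_of("ring_a",c)[:6]],rings(c))
E
```

```text
contact_force: [-0.5, 1.1, 0.4]
finger_force: 0.9
contact_force: [0.5, 2.0, 1.1]
finger_force: 1.0
contact_force: [-0.3, 2.1, 1.5]
finger_force: 1.0
contact_force: [0.4, 1.7, 1.1]
finger_force: 1.0
t 36.4 pos [ 0.4617 -0.0019  0.0127] head 95.1 shift [-0.0606 -0.0074  0.0017] turn 0.1 F [0.4 1.7 1.1] op 0.45 ff 0.9547648401166953
[(0.93, [337.6, 213.0], array([ 0.556, -0.168])), (0.92, [314.3, 215.4], array([ 0.55 , -0.105])), (0.58, [339.2, 246.7], array([ 0.465, -0.17 ]))] [(340.0, 214.5, 13.8, array([ 0.5499, -0.1719,  0.02  ])), (313.5, 213.0, 13.5, array([ 0.5544, -0.1013,  0.02  ]))]
[(0.85, [331.7, 216.0], array([ 0.554, -0.177])), (0.74, [332.3, 240.9], array([ 0.457, -0.168])), (0.64, [310.0, 216.5], array([ 0.555, -0.104])), (0.52, [292.4, 239.7], array([ 0.468, -0.04 ])), (0.42, [396.9, 203.6], array([ 0.595, -0.406]))] []
```

```bash

python3 -m inch '[[0.55,-0.006,-0.001,0,0],[0.55,-0.012,-0.002,0,0],[0.55,-0.018,-0.003,0,0],[0.55,-0.024,-0.0035,0,0],[0.55,-0.03,-0.004,0,0]]' |grep force
python3 -m inch '[[0.55,-0.006,-0.001,0,0],[0.55,-0.012,-0.002,0,0],[0.55,-0.018,-0.003,0,0],[0.55,-0.024,-0.0035,0,0],[0.55,-0.03,-0.004,0,0]]' |grep force
python3 to.py .4597 -.063 .011 95
python3 -m inch '[[0.55,0,0,0,0],[0.55,0.008,0,0,0],[0.55,0.02,0,0,0],[0.55,0.025,0,-0.02,0],[0.55,0.025,0,-0.05,0]]'|grep pos
python3 -m inch '[[0.55,0.04,0.002,-0.04,0],[0.55,0.08,0.002,-0.08,0],[0.55,0.12,0.002,-0.12,0],[0.55,0.16,0.002,-0.14,0],[0.55,0.2,0.002,-0.14,0]]' |grep pos
python3 - <<'E'
from h import *
c=ctrl.read_camera("scene"); print([(r['score'],r['at'],at_z(c,r['at'],0)[:2].round(3)) for r in ctrl.tip_of("ring_a",c)[:6]])
c=ctrl.read_camera("top"); print([(r['score'],r['at'],at_z(c,r['at'],0)[:2].round(3)) for r in ctrl.tip_of("ring_a",c)[:6]]); print(rings(c))
print(ctrl.tip_of("marker",c)[:2]); save(c,"top5")
a=cv2.imread("pics/top5.png")[150:310,90:450]; cv2.imwrite("pics/top5c.png",cv2.resize(a,(800,356),interpolation=cv2.INTER_CUBIC))
E
```

```text
contact_force: [-0.1, 0.8, -0.9]
finger_force: 0.6
contact_force: [-0.2, 1.5, -0.5]
finger_force: 0.6
t 37.4 pos [ 0.4589 -0.0625  0.0126] head 95.1 shift [-0.0006  0.0007  0.0016] turn 0.1 F [-0.2  1.5 -0.5] op 0.45 ff 0.5871009943828653
eef_pos: [0.4533, -0.0341, 0.06]
eef_pos: [0.445, 0.1262, 0.193]
[(0.82, [332.1, 214.5], array([ 0.56 , -0.179])), (0.63, [334.4, 240.2], array([ 0.46 , -0.175])), (0.59, [312.3, 216.3], array([ 0.556, -0.112])), (0.55, [310.1, 241.6], array([ 0.458, -0.096]))]
[(0.92, [313.0, 215.5], array([ 0.55 , -0.101])), (0.74, [315.5, 251.6], array([ 0.453, -0.106])), (0.7, [338.5, 215.7], array([ 0.549, -0.17 ])), (0.33, [423.8, 191.1], array([ 0.615, -0.403]))]
[(340.0, 214.5, 13.8, array([ 0.5499, -0.1719,  0.02  ])), (313.5, 213.0, 13.5, array([ 0.5544, -0.1013,  0.02  ]))]
[{'at': [128.9, 257.4], 'score': 0.59}, {'at': [131.3, 260.4], 'score': 0.17}]
```

View pics/top5c.png

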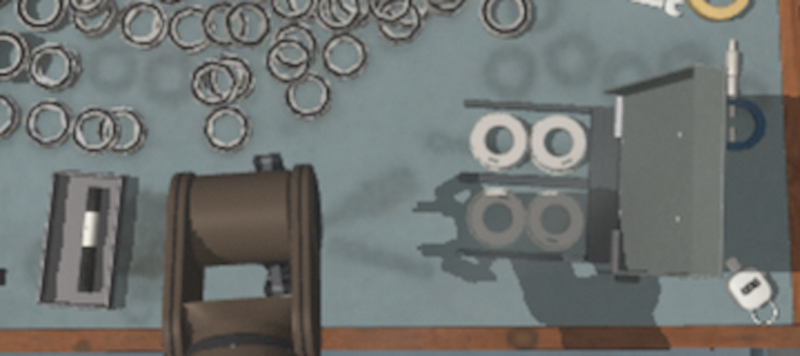

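All four rings stand on their circles, at about crop pixels (497,141), (557,143), (495,217) and (553,219). The marker is in the tray. Now I'll shut the fingers, rise over the hood and come down behind its edge.

```bash

python3 -m inch '[[1,0,0,-0.04,0],[1,0,0,-0.08,0],[1,0,0,-0.12,0],[1,0,0,-0.15,0],[1,0,0,-0.15,0]]' |grep pos
python3 to.py .497 -.365 .335 93
python3 - <<'E'
from h import *
np.set_printoptions(precision=3,suppress=True)
for n in("top","scene"):
    c=ctrl.read_camera(n)
    for q in("hood_edge","hood"):
        for r in ctrl.tip_of(q,c)[:2]: print(n,q,r,depth_pt(c,r["at"]))
D=ctrl.read_camera("top"); P=np.array([depth_pt(D,(u,v)) for u in range(360,440,2) for v in range(180,285,3)])
P=P[(P[:,2]>.06)&(P[:,0]>.42)&(P[:,0]<.58)&(P[:,1]<-.2)]
print("ymin",np.sort(P[:,1])[:5], "zmax",P[:,2].max())
q=P[(P[:,2]>.07)&(P[:,2]<.17)]; k=np.polyfit(q[:,2],q[:,1]+.05*(.5-q[:,0])*0,1); print("angle",np.pi/2+np.arctan(-k[0]),len(q))
E
```

```text
eef_pos: [0.447, 0.1228, 0.3459]
t 38.9 pos [0.447  0.1228 0.3459] head 95.0 shift [-0.4903  0.0073  0.0114] turn 2.0 F [ 0.2 -0.1  1.5] op -0.0 ff 0.0
top hood_edge {'at': [416.2, 229.0], 'score': 0.92} [ 0.492 -0.315  0.234]
top hood_edge {'at': [327.2, 233.8], 'score': 0.6} [ 0.5   -0.138  0.004]Traceback (most recent call last):
  File "<stdin>", line 6, in <module>
ValueError: it knows: circle, hood_edge, hood_hinge, lone_bearing, marker, micrometer, pen_tray, ring, spanner, station
```

```bash

python3 -m inch '[[1,-0.04,0,0.003,1],[1,-0.08,0.001,0.005,2],[1,-0.12,0.002,0.008,2],[1,-0.16,0.002,0.01,2],[1,-0.2,0.003,0.01,2]]' |grep pos
python3 -m inch '[[1,-0.04,0,0,0],[1,-0.08,0,0,0],[1,-0.12,0,0,0],[1,-0.16,0,0,0],[1,-0.2,0,0,0]]' |grep pos
python3 -m inch '[[1,-0.04,0,0,0],[1,-0.08,0,0,0],[1,-0.09,0,0,0],[1,-0.09,0,0,0],[1,-0.09,0,0,0]]' 
python3 to.py .497 -.365 .2 93
```

```text
eef_pos: [0.4634, -0.0769, 0.325]
eef_pos: [0.4743, -0.2767, 0.3252]
time: 40.27
eef_pos: [0.4799, -0.3642, 0.326]
tcp_rot: [0.688, 0.726, 0.0, -0.003]
contact_force: [-0.1, 0.0, 0.7]
opening: 0.004
finger_force: 0.0
t 40.3 pos [ 0.4799 -0.3642  0.326 ] head 93.0 shift [-0.0023  0.0175  0.1259] turn 0.0 F [-0.1  0.   0.7] op 0.0 ff 0.0
```

```bash

python3 -m inch '[[1,-0.002,0.01,0.03,0],[1,-0.002,0.0175,0.06,0],[1,-0.002,0.0175,0.09,0],[1,-0.002,0.0175,0.115,0],[1,-0.002,0.0175,0.126,0]]' |grep -E "pos|force"
python3 -m inch '[[1,0,0,0,0],[1,0.008,0,0,0],[1,0.016,0,0,0],[1,0.024,0,0,0],[1,0.032,0,0,0]]' |grep -E "pos|force"
python3 -m inch '[[1,0.006,0,0,0],[1,0.012,0,0,0],[1,0.018,0,0,0],[1,0.024,0,0,0],[1,0.03,0,0,0]]' 
python3 - <<'E'
from h import *
np.set_printoptions(precision=3,suppress=True)
for n in("top","scene"):
    c=ctrl.read_camera(n)
    for r in ctrl.tip_of("hood_edge",c)[:2]: print(n,r,depth_pt(c,r["at"]))
save(c,"scene6")
cv2.imwrite("pics/scene6c.png",cv2.resize(cv2.imread("pics/scene6.png")[120:300,250:460],(700,600)))
E
```

```text
eef_pos: [0.497, -0.3615, 0.1978]
contact_force: [-0.2, -0.1, -0.5]
finger_force: 0.0
eef_pos: [0.4976, -0.333, 0.2054]
contact_force: [0.4, -0.1, 0.5]
finger_force: 0.0
time: 41.52
eef_pos: [0.4977, -0.3081, 0.2082]
tcp_rot: [0.688, 0.726, -0.002, 0.008]
contact_force: [2.3, -9.3, 5.7]
opening: 0.004
finger_force: 4.6
top {'at': [408.6, 230.4], 'score': 0.84} [ 0.467 -0.226  0.514]
scene {'at': [383.0, 188.5], 'score': 0.89} [ 0.485 -0.297  0.236]
```

View pics/scene6c.png

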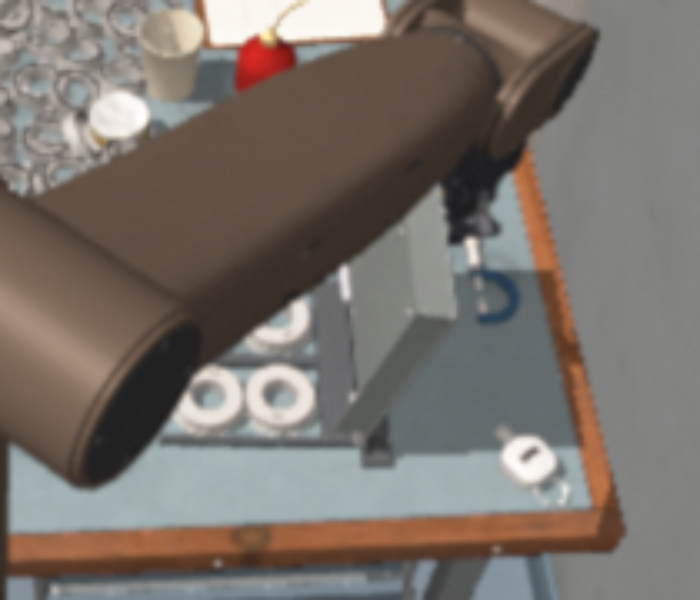

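The hood is moving as the fingers push from behind its edge, at crop pixel (450,225), with about 9 N. I'll continue.

```bash

python3 -m inch '[[1,0.008,0,0.002,0],[1,0.016,0,0.004,0],[1,0.024,0,0.006,0],[1,0.032,0,0.008,0],[1,0.04,0,0.008,0]]' |grep -E "pos|force"
python3 -m inch '[[1,0.008,0,0,0],[1,0.016,0,0,0],[1,0.024,0,0,0],[1,0.032,0,0,0],[1,0.04,0,0,0]]' 
python3 to.py .5 -.2 .2 93
python3 - <<'E'
from h import *
np.set_printoptions(precision=3,suppress=True)
for n in("top","scene"):
    c=ctrl.read_camera(n)
    for r in ctrl.tip_of("hood_edge",c)[:2]: print(n,r,depth_pt(c,r["at"]))
E
```

```text
eef_pos: [0.499, -0.2713, 0.2083]
contact_force: [0.5, -8.1, 25.8]
finger_force: 2.6
time: 42.55
eef_pos: [0.494, -0.2271, 0.2004]
tcp_rot: [0.688, 0.726, -0.0, 0.008]
contact_force: [3.4, -6.7, 3.5]
opening: 0.006
finger_force: 3.3
t 42.5 pos [ 0.494  -0.2271  0.2004] head 93.1 shift [0.0267 0.0074 0.0002] turn 0.1 F [ 3.4 -6.7  3.5] op 0.01 ff 3.3043308088042522
top {'at': [370.4, 226.6], 'score': 0.79} [ 0.487 -0.191  0.359]
scene {'at': [351.3, 187.2], 'score': 0.56} [ 0.488 -0.204  0.244]
scene {'at': [310.3, 241.0], 'score': 0.44} [ 0.461 -0.097 -0.002]
```

```bash

python3 -m inch '[[1,0.006,0.001,0.001,0],[1,0.012,0.002,0.002,0],[1,0.018,0.003,0.003,0],[1,0.024,0.005,0.004,0],[1,0.03,0.006,0.005,0]]' |grep -E "pos|force"
python3 -m inch '[[1,0.0065,0.001,0.002,0],[1,0.013,0.002,0.004,0],[1,0.02,0.003,0.006,0],[1,0.026,0.004,0.0085,0],[1,0.033,0.005,0.011,0]]'  |grep -E "pos|force"
python3 to.py .505 -.164 .185 93
python3 - <<'E'
from h import *
np.set_printoptions(precision=3,suppress=True)
for n in("top","scene"):
    c=ctrl.read_camera(n)
    for r in ctrl.tip_of("hood_edge",c)[:2]: print(n,r,depth_pt(c,r["at"]))
E
```

```text
eef_pos: [0.4941, -0.1946, 0.1895]
contact_force: [-1.2, -5.7, -1.3]
finger_force: 2.7
eef_pos: [0.4972, -0.161, 0.1781]
contact_force: [-0.7, -5.4, -0.5]
finger_force: 2.1
t 43.6 pos [ 0.4972 -0.161   0.1781] head 93.1 shift [-0.0034  0.0076 -0.007 ] turn 0.1 F [-0.7 -5.4 -0.5] op -0.0 ff 2.080511780222878
top {'at': [333.3, 225.3], 'score': 0.83} [ 0.504 -0.134  0.211]
scene {'at': [323.3, 190.7], 'score': 0.77} [ 0.226 -0.074  0.583]
scene {'at': [396.8, 204.0], 'score': 0.71} [ 0.586 -0.402  0.011]
```

```bash

python3 -m inch '[[1,0.006,0.002,0.002,0],[1,0.012,0.004,0.004,0],[1,0.018,0.005,0.006,0],[1,0.024,0.006,0.009,0],[1,0.03,0.007,0.012,0]]' |grep -E "pos|force"
python3 to.py .508 -.1046 .144 93
python3 -m inch '[[1,0.006,0.001,0.005,0],[1,0.012,0.002,0.01,0],[1,0.018,0.003,0.015,0],[1,0.023,0.003,0.019,0],[1,0.028,0.004,0.024,0]]'  |grep -E "pos|force"
python3 to.py .509 -.082 .114 93
python3 - <<'E'
from h import *
np.set_printoptions(precision=3,suppress=True)
for n in("top","scene"):
    c=ctrl.read_camera(n)
    for r in ctrl.tip_of("hood_edge",c)[:2]: print(n,r,depth_pt(c,r["at"]))
E
```

```text
eef_pos: [0.504, -0.1293, 0.1671]
contact_force: [0.2, -2.9, 0.5]
finger_force: 1.6
t 44.2 pos [ 0.504  -0.1293  0.1671] head 93.1 shift [0.0245 0.0053 0.0231] turn 0.1 F [ 0.2 -2.9  0.5] op 0.0 ff 1.5625375608215109
eef_pos: [0.5062, -0.1008, 0.1427]
contact_force: [-0.5, -1.6, 1.8]
finger_force: 1.2
t 44.6 pos [ 0.5062 -0.1008  0.1427] head 93.1 shift [0.0186 0.0038 0.0287] turn 0.1 F [-0.5 -1.6  1.8] op 0.0 ff 1.1844540770776746
top {'at': [305.4, 227.9], 'score': 0.75} [ 0.503 -0.073  0.158]
top {'at': [369.6, 233.1], 'score': 0.24} [ 0.501 -0.251  0.011]
scene {'at': [302.1, 201.1], 'score': 0.63} [ 0.19  -0.029  0.601]
```

```bash

python3 -m inch '[[1,0.004,0.001,0.006,0],[1,0.008,0.002,0.012,0],[1,0.012,0.003,0.018,0],[1,0.016,0.004,0.024,0],[1,0.019,0.004,0.03,0]]' |grep -E "pos|force"
python3 -m inch '[[1,0.002,0,0.0035,0],[1,0.004,0,0.007,0],[1,0.006,0,0.0105,0],[1,0.007,0,0.014,0],[1,0.008,0,0.0175,0]]'  |grep -E "pos|force"
python3 -m inch '[[1,0.001,0,0.0035,0],[1,0.002,0,0.007,0],[1,0.004,0,0.0105,0],[1,0.005,0,0.014,0],[1,0.006,0,0.018,0]]'  |grep -E "pos|force"
python3 to.py .51 -.0634 .059 93
python3 - <<'E'
from h import *
np.set_printoptions(precision=3,suppress=True)
for n in("top","scene"):
    c=ctrl.read_camera(n)
    for r in ctrl.tip_of("hood_edge",c)[:2]: print(n,r,depth_pt(c,r["at"]))
E
```

```text
eef_pos: [0.5094, -0.0822, 0.1124]
contact_force: [0.2, -1.6, 1.6]
finger_force: 0.9
eef_pos: [0.5091, -0.0741, 0.0956]
contact_force: [0.4, 0.6, 2.2]
finger_force: 0.8
eef_pos: [0.5086, -0.0685, 0.0774]
contact_force: [0.7, -0.8, 0.7]
finger_force: 0.7
t 46.1 pos [ 0.5086 -0.0685  0.0774] head 93.1 shift [0.0051 0.0017 0.0184] turn 0.1 F [ 0.7 -0.8  0.7] op 0.0 ff 0.7434731017565355
scene {'at': [290.9, 215.1], 'score': 0.94} [ 0.16  -0.007  0.601]
scene {'at': [158.2, 252.3], 'score': 0.59} [0.066 0.215 0.646]
```

```bash

python3 -m inch '[[1,0.001,0,0.0035,0],[1,0.002,0,0.007,0],[1,0.003,0,0.0105,0],[1,0.004,0,0.014,0],[1,0.005,0,0.018,0]]'  |grep -E "pos|force"
python3 -m inch '[[1,0,0,0.003,0],[1,0,0,0.006,0],[1,0,0,0.009,0],[1,0,0,0.012,0],[1,0,0,0.015,0]]'  |grep -E "pos|force"
python3 -m inch '[[1,0,0,0.002,0],[1,0,0,0.004,0],[1,0,0,0.005,0],[1,0,0,0.006,0],[1,0,0,0.006,0]]'  |grep -E "pos|force"
python3 to.py .51 -.0634 .04 93
```

```text
eef_pos: [0.5084, -0.0636, 0.0595]
contact_force: [-0.4, -0.9, 1.4]
finger_force: 0.7
eef_pos: [0.508, -0.0633, 0.0443]
contact_force: [0.1, 1.5, 2.0]
finger_force: 0.7
eef_pos: [0.508, -0.0634, 0.04]
contact_force: [-4.1, 2.4, 9.8]
finger_force: 5.4
t 47.5 pos [ 0.508  -0.0634  0.04  ] head 93.2 shift [-0.0001  0.002  -0.    ] turn 0.2 F [-4.1  2.4  9.8] op 0.0 ff 5.358116083662026
```

```bash

python3 -m inch '[[1,0,0,0.001,0],[1,0,0,0.002,0],[1,0,0,0.002,0],[1,0,0,0.002,0]]'  |grep -E "pos|force"
python3 -m inch '[[1,0,0,-0.004,0],[1,0,0,-0.02,0],[1,0,0,-0.06,0],[1,0,0,-0.1,0],[1,0,0,-0.14,0]]'  |grep -E "pos|force"
python3 -m inch '[[1,0.04,0,-0.03,0],[1,0.08,0,-0.06,0],[1,0.12,0,-0.06,0],[1,0.16,0,-0.06,0],[1,0.2,0,-0.06,0]]'  |grep -E "pos|force"
python3 -m inch '[[1,0.04,0,0,0],[1,0.06,0,0,0],[1,0.06,0,0,0],[1,0.06,0,0,0]]'  |grep -E "pos|force"
python3 - <<'E'
from h import *
np.set_printoptions(precision=3,suppress=True)
for n in("scene","top"):
    c=ctrl.read_camera(n)
    for q in("hood_edge","marker"):
        for r in ctrl.tip_of(q,c)[:1]: print(n,q,r,depth_pt(c,r["at"]))
P=np.array([depth_pt(c,(u,v)) for u in range(290,360,3) for v in range(205,255,3)])
P=P[(P[:,2]>.02)&(P[:,2]<.06)&(P[:,1]<-.05)]
A=np.c_[P[:,:2],np.ones(len(P))];k=np.linalg.lstsq(A,P[:,2],rcond=None)[0];print("slope",k[:2],"z mid",np.median(P[:,2]),len(P))
save(c,"top7"); a=cv2.imread("pics/top7.png")[150:310,90:450]; cv2.imwrite("pics/top7c.png",cv2.resize(a,(800,356),interpolation=cv2.INTER_CUBIC))
E
```

```text
eef_pos: [0.5081, -0.0634, 0.0399]
contact_force: [-9.6, 3.3, 22.5]
finger_force: 11.1
eef_pos: [0.5072, -0.0635, 0.1772]
contact_force: [1.2, -0.6, 0.0]
finger_force: 0.0
eef_pos: [0.4979, 0.1284, 0.238]
contact_force: [0.8, -0.6, -0.7]
finger_force: 0.0
eef_pos: [0.494, 0.1876, 0.2359]
contact_force: [0.1, -0.5, 0.6]
finger_force: 0.0
scene hood_edge {'at': [289.2, 220.6], 'score': 0.55} [ 0.545 -0.034 -0.005]
scene marker {'at': [161.1, 253.7], 'score': 0.74} [0.428 0.377 0.011]
top hood_edge {'at': [287.5, 230.8], 'score': 0.74} [ 0.506 -0.031  0.04 ]
top marker {'at': [424.2, 194.4], 'score': 0.65} [ 0.603 -0.399  0.017]
slope [-0.002  0.002] z mid 0.03983138701533473 360
```

View pics/top7c.png

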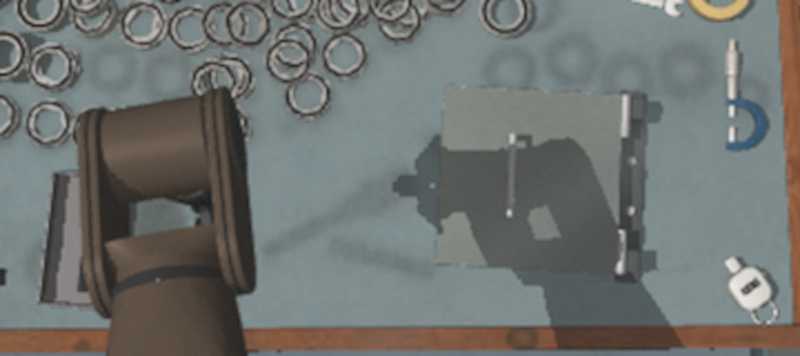

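The hood is closed and level, covering crop pixels (440–625, 90–270) at a height of 40 mm. The scene camera still finds the marker in the tray. Nothing touches the robot, so I'll hand in.

```bash
python3 -c "
from plant import ctrl
print(ctrl.sign_off())"
```

```text
the job is handed in; nothing more can be done
None
```

The job is handed in (no verdict was returned): the marker is in the tray, all four rings were on their circles when last seen before closing, and the hood measures level and fully closed, with the robot clear of everything.

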